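# Swap the charged radios into the carrying case and shut it

## Task

Swap the hand radios over: every radio now on the sloped charging tray is charged and goes into the grey carrying case, and every radio now in the case is spent and goes onto the charging tray, each lying flat in a bay or compartment of its own. Then lower the case lid gently, without letting it slam, until it is fully shut, and only then press both latch flaps down flat against the front of the case. Leave the mug, stapler and tape dispenser where they are.

Things in the scene. Friction and masses are not known exactly. Their poses are not given: they have to be found in the camera images.
- case: Grey carrying case, fixed to the desk, 176 (x) by 276 (y) by 46 mm high without its lid. Origin: centre of its underside; x points from its front (latch side, towards the robot) to its hinge side, y to the left, z up. Walls 6 mm thick, rim at z 46 mm. The open lid stands up from its hinge side.
- case_floor (a point): Middle of the case's inner floor, at z 10 mm of the case. Low foam ribs (their tops 14 mm above the floor) make three compartments side by side, centred at y = -78, 0 and +78 mm of the case, each 68 mm wide (y) and 164 mm long (x).
- lid (a joint): Angle of the case lid in rad: 0 shut, about 1.57 standing upright, 1.75 at its stop. A stiff hinge: it stays at any angle where it is left and takes 1 to 5 N at its free edge to move. The lid is a shell 176 (from the hinge line) by 276 by 40 mm deep; shut, its top is 86 mm above the desk.
- lid_hinge (a point): Middle of the lid's hinge line: on the case's hinge-side rim, at x = +88, y = 0, z = 46 mm of the case. The line runs along the case's y axis.
- lid_edge (a point): Middle of the outer top edge of the lid's free end; it turns with the lid. 176 mm from the hinge line and 40 mm out on the lid's outer side. The lid's outer face runs from there flat towards the hinge side.
- latch_left (a joint): Angle in rad of the left latch flap, at y = +80 mm of the case: 0 folded down flat against the case front (with the lid shut), 1.57 pointing straight out from the front, 1.9 at its stop. Light friction (about 1 N at its end); it stays where it is left.
- latch_left_pivot (a point): Pivot of the left latch flap on the lid's front wall; with the lid shut at x = -91, y = +80, z = 68 mm of the case. It turns about the case's y axis.
- latch_left_end (a point): Free end of the left latch flap, a black plastic flap 36 mm wide, 7 mm thick, reaching 50 mm from its pivot.
- latch_right (a joint): Angle in rad of the right latch flap, at y = -80 mm of the case: 0 folded down flat against the case front (with the lid shut), 1.57 pointing straight out from the front, 1.9 at its stop. Light friction (about 1 N at its end); it stays where it is left.
- latch_right_pivot (a point): Pivot of the right latch flap on the lid's front wall; with the lid shut at x = -91, y = -80, z = 68 mm of the case. It turns about the case's y axis.
- latch_right_end (a point): Free end of the right latch flap, a black plastic flap 36 mm wide, 7 mm thick, reaching 50 mm from its pivot.
- charger: White three-bay charging tray, fixed to the desk, about 170 (x) by 254 (y) mm and 80 mm high at the back. Origin: on the desk under its middle; x points to its high side, away from the robot, y to the left, z up.
- bed: The sloped bed of the charging tray, 170 mm long (x). Origin: middle of the bed's surface, 45 mm above the desk. x points up the slope (0.26 rad, rising away from the robot), y to the left, z square out of the bed. Three bays side by side, centred at y = -78, 0 and +78 mm, each 68 mm wide between ribs 14 mm high.
- bed_lip (a point): Middle of the inner face of the lip along the bed's low end, at x = -77, y = 0, z = 0 mm of the bed; the lip stands 16 mm above the bed. The high end of the bed is open.
- charged1: Black hand-held radio, about 220 g: body 100 (x) by 52 (y) by 38 mm (z), with a 35 mm stub antenna (14 mm thick, at y = +14) on its +x end. Origin: centre of the 100 mm body. z points out of its screen face. May lie on back, face or side. At the start it lies in a bay of the charging tray, antenna up the slope: it is charged. None then if absent.
- charged2: Black hand-held radio, about 220 g: body 100 (x) by 52 (y) by 38 mm (z), with a 35 mm stub antenna (14 mm thick, at y = +14) on its +x end. Origin: centre of the 100 mm body. z points out of its screen face. May lie on back, face or side. At the start it lies in a bay of the charging tray, antenna up the slope: it is charged. None then if absent.
- charged3: Black hand-held radio, about 220 g: body 100 (x) by 52 (y) by 38 mm (z), with a 35 mm stub antenna (14 mm thick, at y = +14) on its +x end. Origin: centre of the 100 mm body. z points out of its screen face. May lie on back, face or side. At the start it lies in a bay of the charging tray, antenna up the slope: it is charged. None then if absent.
- spent1: Black hand-held radio, about 220 g: body 100 (x) by 52 (y) by 38 mm (z), with a 35 mm stub antenna (14 mm thick, at y = +14) on its +x end. Origin: centre of the 100 mm body. z points out of its screen face. May lie on back, face or side. At the start it lies in a compartment of the case along its x, antenna to either end: it is spent. None then if absent.
- spent2: Black hand-held radio, about 220 g: body 100 (x) by 52 (y) by 38 mm (z), with a 35 mm stub antenna (14 mm thick, at y = +14) on its +x end. Origin: centre of the 100 mm body. z points out of its screen face. May lie on back, face or side. At the start it lies in a compartment of the case along its x, antenna to either end: it is spent. None then if absent.
- spent3: Black hand-held radio, about 220 g: body 100 (x) by 52 (y) by 38 mm (z), with a 35 mm stub antenna (14 mm thick, at y = +14) on its +x end. Origin: centre of the 100 mm body. z points out of its screen face. May lie on back, face or side. At the start it lies in a compartment of the case along its x, antenna to either end: it is spent. None then if absent.
- mug: White mug, 80 mm across, 95 mm high, origin at the centre of its underside. Leave alone.
- stapler: Black stapler, 145 by 36 by 50 mm, origin at the centre of its underside. Leave alone.
- tape: Grey tape dispenser, 150 by 60 by 79 mm, origin at the centre of its underside. Leave alone.
There are look-alikes about, which are no part of the job. What is shaped like the spent3 but red is not meant.

How it is judged:
By the outcome, as a careful person would: the job done as asked, in the order asked, and still so for the second after the job is handed in, with the robot touching nothing.
Of charged1, charged2, charged3 only 2 to 3 are there at a start; the rules pass over those that are not, and their reading is None.
Of spent1, spent2, spent3 only 2 to 2 are there at a start; the rules pass over those that are not, and their reading is None.
At some moment in a run one of charged1, charged2, charged3, spent1, spent2, spent3 may be knocked a few centimetres aside while the robot is not near it.
Once in a run the grip may slacken for a moment while it holds something.
It also fails if it takes over 192 s, if anything falls off the work surface, if the arm or the gripper's body presses on something with over 40 N, if the wrist force passes 120 N, or if a joint passes its speed limit or range.

## Robot

A 6-joint arm with a two-finger parallel gripper is mounted at the origin on the work surface. World frame = base frame: x ahead of the robot, y to its left, z up, the work surface at z = 0. Lengths are in m, angles in degrees, forces in N, time in s.
With the tool pointing down it reaches from about 0.25 to 0.725 m from the base axis. Payload 9.7 kg.
Tool frame: the origin (TCP) lies between the finger pads; the fingertips stand bot.tcp_to_tips ahead of it and the grasp point (between the pads) lies 2 mm behind it (bot.tcp_to_tips is the distance from the TCP to the fingertips, in m); z points along the fingers, y is the line along which they close (so a half turn about z gives the same grasp; the last joint's range is limited). The gripper opens to 85 mm and grips with 20 to 120 N. Pads are 22 mm wide; open, the fingers measure 114 mm over their backs; the gripper's body (76 mm by 85 mm) begins 54 mm behind the grasp point. The pads swing forward as they close: fully open they stand 13 mm farther back than shut.
Start: joints at [66.291, 4.979, 10.078, 95.1, 0, 90], TCP at [0.221, 0.504, 0.248] pointing down, gripper open.
Joint ranges: [-179.16, 179.16], [-48.56, 103.87], [-65.8, 70.77], [-126.05, 130.52], [-82.76, 87.17], [-180, 180]. Speed limits (degrees/s): [127.2, 127.2, 147.25, 180, 180, 180].

## Interface

Orientations are given as [roll, pitch, yaw] about the fixed x, y, z axes, in that order (R = Rz(yaw) Ry(pitch) Rx(roll)).
In Python, from workcell import sensors, camera, camera_params, bot gives the robot as it stands.
- The arm moves only by the tool apply_moves, never from a script. Its argument "motion" is a list of rows, each an object with "jaw": the opening, from -1 (shut) to 1 (fully open); "xyz": the shift along the tool's x, y, z in mm, a list of three; "twist": the turn about the tool's z in rad. A call has 1 to 5 rows; each row is the pose to reach, as a shift and turn from the pose commanded when the call began, along the tool's axes at that moment; what a row does not reach only later rows make up. A row lasts 1/8 s, in which the tool goes at most 62.5 mm and 10.7 degrees, less where a joint would pass 70% of its speed; a pose out of reach is approached as far as the arm can. A call with a gripper value outside its range is refused whole. The fingers move at their own pace and stop on an object; "grip_force" is the grip in N (left out, the last holds). Time passes only in rows, so rows that repeat a pose let the fingers close. It gives the time, the measured TCP pose, the force, the opening and the grip force at its end, in the units of the state.
- sensors.get_obs(): the state, without advancing time (a new reading comes with each control period).
- camera(name): name is "side" or "top" or "wrist"; returns (picture, depth): 400x640x3 uint8, red, green, blue; 400x640 float32, m along the optical axis (not along the pixel's ray), 0 where there is no reading.
- camera_params(name): a dict with "mtx" (3x3 intrinsics, pixels), "k1" (the pictures are not rectified: a ray, as slopes to the right and down, at radius r is drawn at 1 + k1 r^2 times it, then the intrinsics apply), "rvec" (rotation vector, rad) and "tvec" (3), from world to camera coordinates, as OpenCV has them. Camera axes: x right, y down, z forward; pixel columns grow to the right and rows downward; lengths in m; the calibration is good to about 2 mm. A picture is of the moment at which its call begins: read the wrist's pose just before it. camera_params takes no time and is no camera call; for the wrist camera it gives the pose at the moment of the call.
- bot.job_done(): hands the job in; it is judged then, once.
The state is a dict: "time": time; "q": joint angles; "qd": joint speeds; "joint_efforts": joint torques, N m; "ee_pos": TCP position; "tcp_rot": TCP orientation; "wrist_force": force on the tool from outside, world axes, zero at the start; "torque": the same for the moment, N m; "opening": finger opening in m; "grasp_force": force on a finger pad.
Only numpy, scipy, OpenCV 4.12 (cv2) and the standard library are available. Lean on these libraries where they do the work, as an engineer would, in place of code of your own. Each camera call takes 0.05 s, during which the arm holds its last target. There are 200 camera calls.

## Working session

There is one attempt and no reset: what is moved stays moved. The work goes in short steps, Python scripts to look and compute and a tool call to move; the robot and the scene stay as the last step left them, time stands still between calls to the robot, and variables do not carry over. Pictures are saved under pics/ and viewed, at most 14 in all, crops included, and the job is handed in when it is done.

Besides the shell and the picture viewer there is one more tool, called after "Emit:" by a JSON object that holds its "fn" and its "kwargs". apply_moves: Moves the arm, as the interface text tells. Its arguments: {"type":"object","properties":{"motion":{"type":"array","items":{"type":"object","properties":{"jaw":{"type":"number"},"xyz":{"type":"array","items":{"type":"number"}},"twist":{"type":"number"}}}},"grip_force":{"type":"number"}},"required":["motion"]}

```bash
ls; mkdir -p pics; cat > h.py <<'E'
import numpy as np, cv2
from workcell import sensors, camera, camera_params, bot
def cap(n):
    P=camera_params(n); im,d=camera(n); return im,d,P
def cloud(d,P):
    h,w=d.shape; u,v=np.meshgrid(np.arange(w),np.arange(h))
    K=np.array(P['mtx'],float); k=float(P['k1'])
    pts=np.stack([u,v],-1).reshape(-1,1,2).astype(float)
    n=cv2.undistortPoints(pts,K,np.array([k,0,0,0.])).reshape(h,w,2)
    c=np.dstack([n[...,0]*d,n[...,1]*d,d])
    R=cv2.Rodrigues(np.array(P['rvec'],float))[0]; t=np.array(P['tvec'],float).ravel()
    X=(c-t)@R; X[d<=0]=np.nan; return X
E
python3 - <<'E'
from h import *
print(sensors.get_obs(),bot.tcp_to_tips)
for n in('top','side'):
    im,d,P=cap(n); print(n,P); cv2.imwrite(f'pics/{n}0.png',im[...,::-1]); np.savez(f'{n}0.npz',im=im,d=d,X=cloud(d,P))
E
```

```text
pics
{'time': 0.0, 'q': array([ 6.62913667e+01,  5.01091856e+00,  1.00353885e+01,  9.50990297e+01,
       -7.29712789e-04,  9.00020784e+01]), 'qd': array([-0.11481219,  0.06563097, -0.0141224 ,  0.04604617,  0.00465954,
       -0.04640049]), 'joint_efforts': array([-8.02708400e-04, -5.20377231e+01,  4.64820850e+01,  1.59375777e-02,
       -7.56582449e-05,  8.83763569e-07]), 'ee_pos': array([0.22107072, 0.50339856, 0.24759316]), 'tcp_rot': array([-1.79925440e+02,  7.32416780e-04,  1.56289289e+02]), 'wrist_force': array([ 0.12386045, -0.1475395 , -0.71087104]), 'torque': array([-0.02553929, -0.02539578,  0.01274343]), 'grasp_force': 0.0, 'opening': 0.08555187927550092} 0.017
top {'mtx': array([[425.50235617,   0.        , 326.78163527],
       [  0.        , 425.50235617, 201.51251064],
       [  0.        ,   0.        ,   1.        ]]), 'k1': -0.03222006364113895, 'rvec': array([ 2.1140592 , -2.13788918,  0.15556729]), 'tvec': array([0.0168263 , 0.56145785, 0.89776092])}
side {'mtx': array([[415.84167806,   0.        , 321.09331854],
       [  0.        , 415.84167806, 200.3202684 ],
       [  0.        ,   0.        ,   1.        ]]), 'k1': -0.09399597032548745, 'rvec': array([ 2.18514103, -0.0994053 ,  0.02898629]), 'tvec': array([-0.54294552,  0.09159828,  0.93419266])}
```

View pics/top0.png

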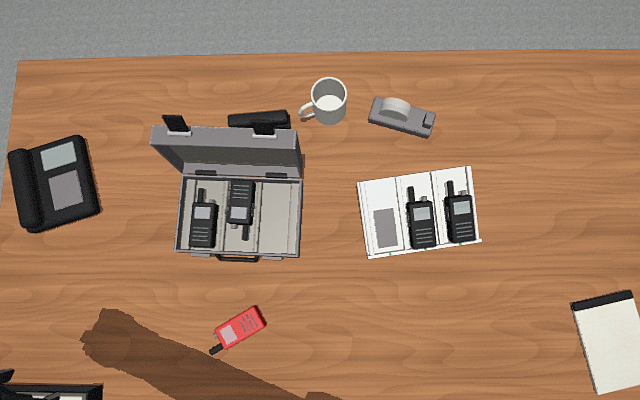

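View pics/side0.png

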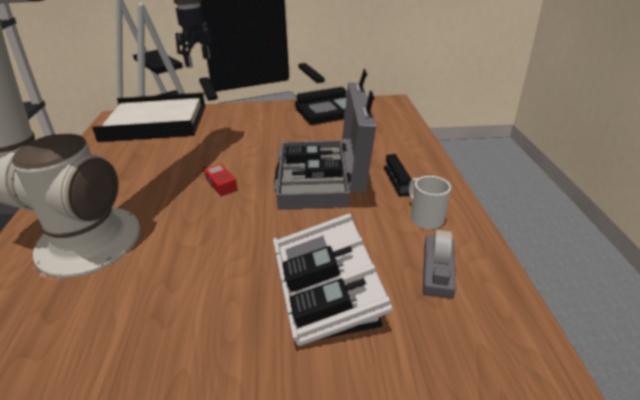

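The top view shows charged radios at (422,218) and (459,212), with the left bay empty. Spent radios are at (203,220) and (240,205), with the right compartment empty. The red one at (240,327) is the look-alike. The side view agrees.

```bash
cat >> h.py <<'E'
def rect(m,X,lo,hi,name=''):
    Z=X[...,2]; k=m&(Z>lo)&(Z<hi); 
    k=cv2.morphologyEx(k.astype(np.uint8),cv2.MORPH_OPEN,np.ones((3,3),np.uint8))
    cs,_=cv2.findContours(k,cv2.RETR_EXTERNAL,cv2.CHAIN_APPROX_NONE)
    out=[]
    for c in cs:
        if cv2.contourArea(c)<60: continue
        f=np.zeros(k.shape,np.uint8); cv2.drawContours(f,[c],-1,1,-1)
        p=X[(f>0)&(k>0)]; r=cv2.minAreaRect((p[:,:2]*1000).astype(np.float32))
        u=c.reshape(-1,2).mean(0); out.append(r)
        print(name,u.round(),'ctr',np.round(r[0],1),'size',np.round(r[1],1),'ang',round(r[2],1),'z',np.round(np.percentile(p[:,2]*1000,[2,50,98]),1))
    return out
E
python3 - <<'E'
from h import *
D=np.load('top0.npz'); im=D['im'];X=D['X']; hsv=cv2.cvtColor(im,cv2.COLOR_RGB2HSV); S,V=hsv[...,1],hsv[...,2]
W=np.zeros(V.shape,bool); W[150:270,340:500]=1
C=np.zeros(V.shape,bool); C[100:270,140:310]=1
rect(W&(V>150)&(S<60),X,0.02,.1,'white')
rect(W&(V<90),X,0.03,.2,'chg')
rect(C,X,0.036,.056,'rim')
rect(C&(V<90),X,0.03,.2,'dark')
rect(C,X,.12,.30,'lid')
np.set_printoptions(suppress=True,precision=3)
for y in(200,215,230,170,185): print([X[y,x].round(3).tolist() for x in range(350,490,15)])
print([X[y,200].round(3).tolist() for y in range(120,270,6)])
print([X[y,290].round(3).tolist() for y in range(120,270,6)])
cv2.imwrite('pics/c.png',cv2.resize(im[100:270,140:500,::-1],None,fx=2.2,fy=2.2,interpolation=cv2.INTER_CUBIC))
E
```

```text
white [476. 229.] ctr [ 498.6 -315.1] size [60.7 21. ] ang 4.8 z [37.  45.3 73.5]
white [422. 213.] ctr [ 528.1 -190.2] size [25.2 32.9] ang 3.9 z [77.5 82.4 86.8]
white [462. 207.] ctr [ 539.6 -275.9] size [24.5 33.1] ang 7.9 z [78.1 82.5 87.6]
white [395. 213.] ctr [ 529.7 -146.1] size [169.1 161.7] ang 7.9 z [26.4 55.4 76.8]
white [470. 180.] ctr [ 598.6 -301.1] size [66.4 13. ] ang 3.5 z [61.9 71.1 80.6]
white [446. 205.] ctr [ 545.3 -261. ] size [172.5  80.4] ang 4.5 z [29.2 58.2 77.1]
chg [419. 217.] ctr [ 521.9 -189.4] size [130.8  52.8] ang 6.2 z [55.9 74.6 88. ]
chg [458. 216.] ctr [ 533.8 -274. ] size [132.2  51. ] ang 7.7 z [41.5 74.  88. ]
rim [205. 252.] ctr [450.7 278. ] size [94.6 13.2] ang 89.5 z [37.3 44.7 49.7]
rim [202. 225.] ctr [514.3 288.5] size [ 52.9 100.5] ang 86.9 z [40.5 48.5 52.1]
rim [287. 238.] ctr [489.7  91.7] size [ 81.7 170.2] ang 53.1 z [37.6 45.3 49.3]
rim [224. 192.] ctr [549.5 208. ] size [275.7 201.5] ang 87.3 z [39.1 49.2 54.6]
rim [257. 118.] ctr [759.8 169. ] size [ 31.8 137.1] ang 4.1 z [41.5 50.2 54. ]
dark [202. 224.] ctr [531.  287.6] siz
[... 2247 characters left out ...]
, 0.291, 0.048], [0.479, 0.291, 0.048], [0.466, 0.291, 0.047], [0.453, 0.29, 0.047], [0.441, 0.305, 0.0], [0.428, 0.305, -0.002]]
[[0.771, 0.099, -0.002], [0.752, 0.097, 0.008], [0.665, 0.075, 0.22], [0.654, 0.075, 0.219], [0.642, 0.074, 0.22], [0.65, 0.081, 0.154], [0.647, 0.085, 0.119], [0.643, 0.089, 0.085], [0.639, 0.093, 0.049], [0.624, 0.092, 0.052], [0.611, 0.093, 0.048], [0.605, 0.096, 0.013], [0.589, 0.095, 0.024], [0.575, 0.095, 0.023], [0.56, 0.094, 0.028], [0.547, 0.095, 0.024], [0.534, 0.095, 0.021], [0.52, 0.095, 0.022], [0.506, 0.094, 0.024], [0.492, 0.094, 0.025], [0.479, 0.094, 0.026], [0.465, 0.094, 0.024], [0.452, 0.094, 0.023], [0.44, 0.097, 0.001], [0.426, 0.097, 0.001]]
```

View pics/c.png

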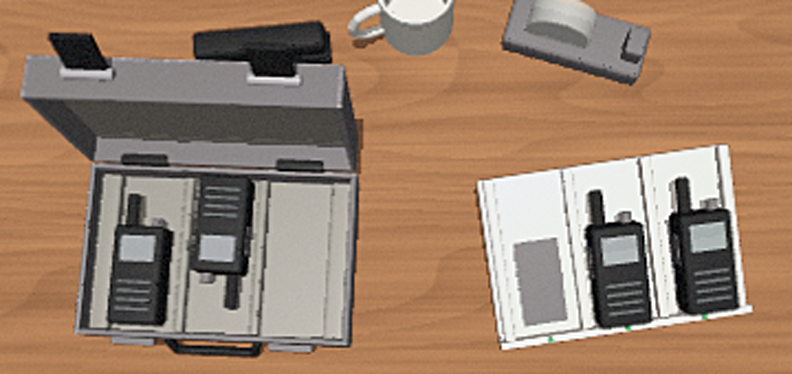

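The crop confirms the targets: two black radios in the case, two on the tray, with screens facing up. Next I'll refine the fixture poses.

```bash
python3 - <<'E'
from h import *
D=np.load('top0.npz'); im=D['im'];X=D['X']; hsv=cv2.cvtColor(im,cv2.COLOR_RGB2HSV); S,V=hsv[...,1],hsv[...,2]
hm=(X[...,2]>.018)
W=np.zeros(V.shape,bool); W[150:270,340:500]=1
k=hm&W; p=X[k][:,:2]*1000; print('charger',cv2.minAreaRect(p.astype(np.float32)),k.sum())
# edges along columns: front edge
def line(a): 
    v=cv2.fitLine(np.array(a,np.float32),cv2.DIST_HUBER,0,.01,.01).ravel(); return v,np.degrees(np.arctan2(v[1],v[0]))
f=[];b=[]
for c in range(366,476):
    r=np.where(k[:,c])[0]; f.append(X[r[-1],c,:2]*1000)
    b.append(X[r[0],c,:2]*1000)
print('front',line(f),'back',line(b))
# rim of case front
f=[]
for c in list(range(185,215))+list(range(265,296)):
    r=np.where((X[150:270,c,2]>.038))[0]+150; f.append(X[r[-1],c,:2]*1000)
print('case front',line(f))
for side in(0,1):
    f=[]
    for r in range(200,245):
        c=np.where((X[r,160:320,2]>.038)&(X[r,160:320,2]<.06))[0]+160; f.append(X[r,c[-1 if side else 0],:2]*1000)
    print('case side',line(f))
# bed plane from empty bay
m=(V>130)&(S<60); m[:,:370]=0; m[:,392:]=0; m[:190]=0; m[245:]=0
q=X[m]; A=np.c_[q[:,:2],np.ones(len(q))]; print('plane',np.linalg.lstsq(A,q[:,2],rcond=None)[0],len(q))
# lid face & flaps
L=X[100:180,140:310]; q=L[(L[...,2]>.215)]; print('lidtop',cv2.minAreaRect((q[:,:2]*1000).astype(np.float32)), np.percentile(q[:,2],[50,90,99]))
g=np.argwhere((X[...,2]>.228)); g=g[(g[:,0]<180)&(g[:,1]>140)&(g[:,1]<310)]
for lo,hi in((140,225),(225,310)):
    s=g[(g[:,1]>=lo)&(g[:,1]<hi)]; P=X[s[:,0],s[:,1]]*1000; print('flap',len(s),P.min(0),P.max(0),P.mean(0))
E
```

```text
charger ((536.3541259765625, -190.98324584960938), (171.32791137695312, 253.65060424804688), 7.928839206695557) 8963
front (array([ 1.3458517e-01, -9.9090201e-01,  4.5194724e+02, -1.9550305e+02],
      dtype=float32), np.float32(-82.265366)) back (array([ 1.3380846e-01, -9.9100721e-01,  6.1948352e+02, -1.8847725e+02],
      dtype=float32), np.float32(-82.31027))
case front (array([2.1925913e-02, 9.9975961e-01, 4.4523749e+02, 2.3467421e+02],
      dtype=float32), np.float32(88.74363))
case side (array([ 9.9853510e-01, -5.4107923e-02,  5.1991406e+02,  3.4579449e+02],
      dtype=float32), np.float32(-3.10167))
case side (array([ 9.9850047e-01, -5.4743692e-02,  5.0783713e+02,  7.3030853e+01],
      dtype=float32), np.float32(-3.138151))
 ** On entry to DLASCL parameter number  4 had an illegal value
 ** On entry to DLASCL parameter number  4 had an illegal valueTraceback (most recent call last):
  File "<stdin>", line 26, in <module>
    x, resids, rank, s = _umath_linalg.lstsq(a, b, rcond,
                         ~~~~~~~~~~~~~~~~~~~^^^^^^^^^^^^^
                                             signature=signature)
                                             ^^^^^^^^^^^^^^^^^^^^
    raise LinAlgError("SVD did not converge in Linear Least Squares")
numpy.linalg.LinAlgError: SVD did not converge in Linear Least Squares
```

```bash
cat > plan.py <<'E'
# usage: plan(start or None, [(x,y,z,yaw),...]) mm/deg -> tool shift per call
import numpy as np
def plan(wps,start=None,hop=290):
    if start is None:
        from workcell import sensors
        o=sensors.get_obs(); start=[*(o['ee_pos']*1000),o['tcp_rot'][2]]
        print('t',round(o['time'],2),'pose',np.round(start,1),'open',round(o['opening']*1000,1),'F',np.round(o['wrist_force'],1),'grasp',round(o['grasp_force'],1))
    s=np.array(start,float)
    for w in wps:
        w=np.array(w,float); d=w-s; d[3]=(d[3]+180)%360-180
        n=int(max(1,np.ceil(np.linalg.norm(d[:3])/hop),np.ceil(abs(d[3])/51)))
        for i in range(n):
            e=s+d/n; v=e[:3]-s[:3]; a=np.radians(s[3]); c,sn=np.cos(a),np.sin(a)
            print('->',np.round(e).astype(int),'xyz',[round(c*v[0]+sn*v[1]),round(sn*v[0]-c*v[1]),round(-v[2])],'twist',round(-np.radians(d[3]/n),3)); s=e
E
python3 -c "
from plan import *
plan([(519,-274,210,7.7),(519,-274,110,7.7),(519,-274,72,7.7)])"
```

```text
t 0.1 pose [221.1 503.4 247.7 156.3] open 85.6 F [-0.1  0.4  0.2] grasp 0.0
-> [320 244 235 107] xyz [-195, -197, 13] twist 0.864
-> [420 -15 223  57] xyz [-277, 20, 13] twist 0.864
-> [ 519 -274  210    8] xyz [-164, 224, 13] twist 0.864
-> [ 519 -274  110    8] xyz [0, 0, 100] twist -0.0
-> [ 519 -274   72    8] xyz [0, 0, 38] twist -0.0
```

Emit:
{"fn": "apply_moves", "kwargs": {"motion": [{"xyz": [-195,-197,13],"twist": 0.864,"jaw": 0.45},{"xyz": [-195,-197,13],"twist": 0.864,"jaw": 0.45},{"xyz": [-195,-197,13],"twist": 0.864,"jaw": 0.45},{"xyz": [-195,-197,13],"twist": 0.864,"jaw": 0.45},{"xyz": [-195,-197,13],"twist": 0.864,"jaw": 0.45}], "grip_force": 40}}

```text
time: 0.72
ee_pos: [0.3208, 0.2423, 0.2352]
tcp_rot: [180.0, 0.0, 106.4]
wrist_force: [0.1, 0.6, 0.5]
opening: 0.0618
grasp_force: 0.0
```

Emit:
{"fn": "apply_moves", "kwargs": {"motion": [{"xyz": [-277,20,13],"twist": 0.864,"jaw": 0.45},{"xyz": [-277,20,13],"twist": 0.864,"jaw": 0.45},{"xyz": [-277,20,13],"twist": 0.864,"jaw": 0.45},{"xyz": [-277,20,13],"twist": 0.864,"jaw": 0.45},{"xyz": [-277,20,13],"twist": 0.864,"jaw": 0.45}]}}

```text
time: 1.35
ee_pos: [0.4199, -0.0174, 0.2218]
tcp_rot: [-180.0, 0.0, 56.8]
wrist_force: [-0.3, 1.0, -0.2]
opening: 0.0616
grasp_force: 0.0
```

Emit:
{"fn": "apply_moves", "kwargs": {"motion": [{"xyz": [-164,224,13],"twist": 0.864,"jaw": 0.45},{"xyz": [-164,224,13],"twist": 0.864,"jaw": 0.45},{"xyz": [-164,224,13],"twist": 0.864,"jaw": 0.45},{"xyz": [-164,224,13],"twist": 0.864,"jaw": 0.45},{"xyz": [-164,224,13],"twist": 0.864,"jaw": 0.45}]}}

```text
time: 1.98
ee_pos: [0.5196, -0.2765, 0.2078]
tcp_rot: [-180.0, 0.1, 7.4]
wrist_force: [-0.5, 1.1, -0.3]
opening: 0.0618
grasp_force: 0.0
```

```bash
python3 - <<'E'
from h import *
im,d,P=cap('wrist'); X=cloud(d,P); cv2.imwrite('pics/w1.png',im[...,::-1])
V=im.max(2)
rect((V<70),X,0.06,.1,'chg')
im,d,P=cap('top'); X=cloud(d,P); V=im.max(2)
m=np.zeros(V.shape,bool); m[150:270,340:500]=1; rect(m&(V<90),X,.03,.1,'top')
E
```

```text
chg [231. 188.] ctr [ 508.7 -196.4] size [101.4  49.1] ang 4.7 z [62.2 72.8 86.2]
chg [321. 177.] ctr [ 535.4 -278.6] size [131.6  49.6] ang 6.1 z [62.6 74.7 86.4]
top [419. 219.] ctr [ 521.5 -189.5] size [131.9  52.8] ang 7.2 z [56.5 73.6 88.2]
top [457. 212.] ctr [ 533.4 -274.9] size [132.6  52.1] ang 8.1 z [39.  71.5 87.3]
```

View pics/w1.png

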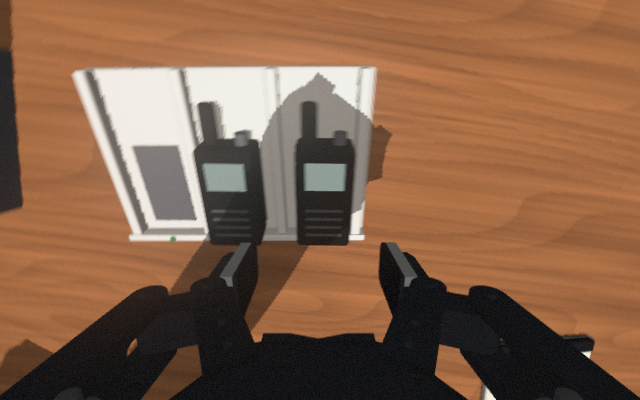

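The wrist view shows the right radio at (325,190), centred between the fingers. I'll descend now.

Emit:
{"fn": "apply_moves", "kwargs": {"motion": [{"xyz": [-3,0,50],"jaw": 0.45},{"xyz": [-3,0,100],"jaw": 0.45},{"xyz": [-3,0,118],"jaw": 0.45},{"xyz": [-3,0,128],"jaw": 0.45},{"xyz": [-3,0,136],"jaw": 0.45}]}}

```text
validation failed for argument at $.mo...
```

Emit:
{"fn": "apply_moves", "kwargs": {"motion": [{"xyz": [0,0,0],"jaw": -0.2},{"xyz": [0,0,0],"jaw": -0.2},{"xyz": [0,0,0],"jaw": -0.2},{"xyz": [0,0,0],"jaw": -0.2}], "grip_force": 50}}

```text
validation failed for argument at $.mo...
```

Emit:
{"fn": "apply_moves", "kwargs": {"motion": [{"xyz": [-3,0,50],"twist": 0.0,"jaw": 0.45},{"xyz": [-3,0,100],"twist": 0.0,"jaw": 0.45},{"xyz": [-3,0,118],"twist": 0.0,"jaw": 0.45},{"xyz": [-3,0,128],"twist": 0.0,"jaw": 0.45},{"xyz": [-3,0,136],"twist": 0.0,"jaw": 0.45}]}}

```text
time: 2.7
ee_pos: [0.5173, -0.2797, 0.0847]
tcp_rot: [179.0, -0.3, 7.6]
wrist_force: [-37.9, -11.7, 90.4]
opening: 0.0621
grasp_force: 48.2
```

Emit:
{"fn": "apply_moves", "kwargs": {"motion": [{"xyz": [0,0,0],"twist": 0.0,"jaw": -0.2},{"xyz": [0,0,0],"twist": 0.0,"jaw": -0.2},{"xyz": [0,0,0],"twist": 0.0,"jaw": -0.2},{"xyz": [0,0,0],"twist": 0.0,"jaw": -0.2}], "grip_force": 50}}

```text
time: 3.2
ee_pos: [0.5175, -0.2818, 0.0886]
tcp_rot: [178.7, -0.4, 7.5]
wrist_force: [-38.7, -15.7, 79.8]
opening: 0.0471
grasp_force: 63.4
```

Emit:
{"fn": "apply_moves", "kwargs": {"motion": [{"xyz": [0,0,-10],"twist": 0.0,"jaw": 0.45},{"xyz": [0,0,-30],"twist": 0.0,"jaw": 0.45},{"xyz": [0,0,-80],"twist": 0.0,"jaw": 0.45},{"xyz": [0,0,-120],"twist": 0.0,"jaw": 0.45},{"xyz": [0,0,-120],"twist": 0.0,"jaw": 0.45}]}}

```text
time: 3.82
ee_pos: [0.518, -0.2743, 0.1987]
tcp_rot: [179.7, -0.4, 7.9]
wrist_force: [0.7, 0.1, 0.6]
opening: 0.0618
grasp_force: 0.0
```

```bash
python3 - <<'E'
from h import *
from plan import plan
plan([])
im,d,P=cap('wrist'); X=cloud(d,P); V=im.max(2)
rect((V<70),X,0.06,.1,'chg'); a=im
im,d,P=cap('top'); X=cloud(d,P); V=im.max(2)
m=np.zeros(V.shape,bool); m[150:270,340:500]=1; rect(m&(V<90),X,.03,.1,'top')
im,d,P=cap('side')
c=cv2.resize(im[180:360,240:420],(540,540))
cv2.imwrite('pics/w2.png',np.hstack([cv2.resize(a[50:280,60:460],(400,230)),cv2.resize(im[180:360,240:420],(300,300))[:230]])[...,::-1])
E
```

```text
t 3.83 pose [ 518.  -274.3  198.7    7.9] open 61.8 F [0.7 0.1 0.6] grasp 0.0
chg [227. 190.] ctr [ 507.7 -194.4] size [102.8  51.4] ang 6.3 z [62.1 73.4 86.1]
chg [322. 179.] ctr [ 534.  -277.3] size [132.3  51.5] ang 7.4 z [62.6 75.  86.3]
top [419. 219.] ctr [ 521.5 -189.6] size [131.7  52.9] ang 6.3 z [56.9 73.7 87.9]
top [457. 212.] ctr [ 534.  -274.1] size [133.2  51.9] ang 8.0 z [39.  70.6 87.7]
```

View pics/w2.png

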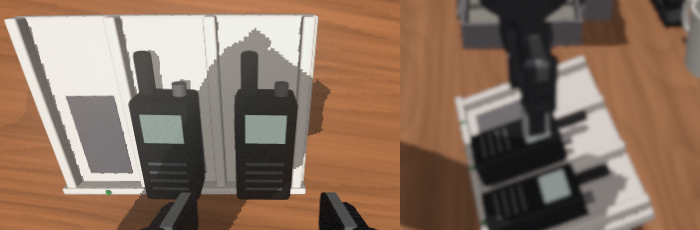

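Emit:
{"fn": "apply_moves", "kwargs": {"motion": [{"xyz": [0,2,50],"twist": 0.0,"jaw": 0.5},{"xyz": [0,2,90],"twist": 0.0,"jaw": 0.5},{"xyz": [0,2,98],"twist": 0.0,"jaw": 0.5},{"xyz": [0,2,102],"twist": 0.0,"jaw": 0.5},{"xyz": [0,2,104],"twist": 0.0,"jaw": 0.5}]}}

```text
time: 4.6
ee_pos: [0.5174, -0.2763, 0.0907]
tcp_rot: [179.9, -0.1, 7.8]
wrist_force: [-0.1, 0.5, 0.1]
opening: 0.0637
grasp_force: 0.0
```

```bash
python3 - <<'E'
from h import *
from plan import plan
plan([]);print(sensors.get_obs()['torque'])
im,d,P=cap('wrist')
i2,d,P=cap('side')
cv2.imwrite('pics/w3.png',np.hstack([im[0:400,60:500],cv2.resize(i2[180:320,270:410],(400,400),interpolation=cv2.INTER_CUBIC)])[...,::-1][:,:800])
E
```

```text
t 4.6 pose [ 517.4 -276.3   90.7    7.8] open 63.7 F [-0.1  0.5  0.1] grasp 0.0
[-0.01249372  0.03399283 -0.05944914]
```

View pics/w3.png

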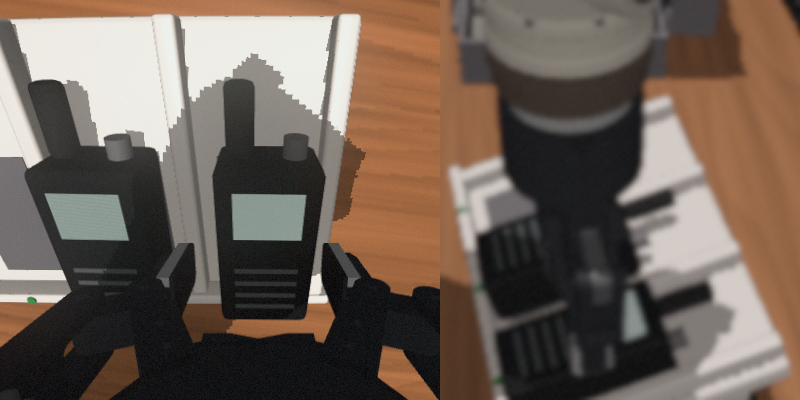

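The wrist view shows the right radio off-centre to the right. The neighbour's edge at about (185,280) leaves too little room for the left finger, so the finger landed on it. I'll grip further up the slope, where the gap is wider, and shift right.

Emit:
{"fn": "apply_moves", "kwargs": {"motion": [{"xyz": [20,4,-6],"twist": 0.0,"jaw": 0.45},{"xyz": [20,4,-2],"twist": 0.0,"jaw": 0.45},{"xyz": [20,4,2],"twist": 0.0,"jaw": 0.45},{"xyz": [20,4,4],"twist": 0.0,"jaw": 0.45},{"xyz": [20,4,6],"twist": 0.0,"jaw": 0.45}]}}

```text
time: 5.32
ee_pos: [0.5367, -0.2773, 0.0831]
tcp_rot: [-180.0, 0.0, 7.8]
wrist_force: [-0.4, 0.2, -0.4]
opening: 0.0619
grasp_force: 0.0
```

Emit:
{"fn": "apply_moves", "kwargs": {"motion": [{"xyz": [0,0,2],"twist": 0.0,"jaw": 0.45},{"xyz": [0,0,4],"twist": 0.0,"jaw": 0.45}]}}

```text
time: 5.58
ee_pos: [0.5371, -0.2773, 0.0792]
tcp_rot: [180.0, -0.0, 7.8]
wrist_force: [-1.1, 0.4, -0.4]
opening: 0.0618
grasp_force: 0.0
```

No contact. A touch lower, then close.

Emit:
{"fn": "apply_moves", "kwargs": {"motion": [{"xyz": [0,0,2],"twist": 0.0,"jaw": 0.45},{"xyz": [0,0,4],"twist": 0.0,"jaw": 0.45}]}}

```text
time: 5.82
ee_pos: [0.5371, -0.2773, 0.0751]
tcp_rot: [-180.0, 0.0, 7.8]
wrist_force: [0.6, -0.4, 0.2]
opening: 0.0619
grasp_force: 0.0
```

Emit:
{"fn": "apply_moves", "kwargs": {"motion": [{"xyz": [0,0,0],"twist": 0.0,"jaw": 0.0},{"xyz": [0,0,0],"twist": 0.0,"jaw": 0.0},{"xyz": [0,0,0],"twist": 0.0,"jaw": 0.0},{"xyz": [0,0,0],"twist": 0.0,"jaw": 0.0}], "grip_force": 70}}

```text
time: 6.32
ee_pos: [0.5372, -0.2774, 0.0754]
tcp_rot: [180.0, -0.0, 7.8]
wrist_force: [-0.1, 0.5, 2.5]
opening: 0.0509
grasp_force: 74.3
```

Emit:
{"fn": "apply_moves", "kwargs": {"motion": [{"xyz": [0,0,-15],"twist": 0.0,"jaw": 0.0},{"xyz": [0,0,-50],"twist": 0.0,"jaw": 0.0},{"xyz": [0,0,-90],"twist": 0.0,"jaw": 0.0},{"xyz": [0,0,-120],"twist": 0.0,"jaw": 0.0}]}}

```text
time: 6.82
ee_pos: [0.5372, -0.2773, 0.1978]
tcp_rot: [180.0, -0.1, 7.8]
wrist_force: [-0.1, 0.1, -2.3]
opening: 0.0509
grasp_force: 73.8
```

```bash
python3 -c "
from plan import *
plan([(540,131,195,-3.1),(540,131,100,-3.1)])"
```

```text
t 6.83 pose [ 537.2 -277.3  197.8    7.8] open 50.9 F [-0.1  0.1 -2.3] grasp 73.8
-> [539 -73 196   2] xyz [29, -202, 1] twist 0.095
-> [540 131 195  -3] xyz [10, -204, 1] twist 0.095
-> [540 131 100  -3] xyz [0, 0, 95] twist -0.0
```

Emit:
{"fn": "apply_moves", "kwargs": {"motion": [{"xyz": [29,-202,1],"twist": 0.095,"jaw": 0.0},{"xyz": [29,-202,1],"twist": 0.095,"jaw": 0.0},{"xyz": [29,-202,1],"twist": 0.095,"jaw": 0.0},{"xyz": [29,-202,1],"twist": 0.095,"jaw": 0.0},{"xyz": [29,-202,1],"twist": 0.095,"jaw": 0.0}]}}

```text
time: 7.45
ee_pos: [0.5386, -0.0724, 0.1949]
tcp_rot: [180.0, -0.0, 2.5]
wrist_force: [0.0, -0.3, -2.3]
opening: 0.0507
grasp_force: 74.2
```

Emit:
{"fn": "apply_moves", "kwargs": {"motion": [{"xyz": [4,-204,1],"twist": 0.095,"jaw": 0.0},{"xyz": [4,-204,1],"twist": 0.095,"jaw": 0.0},{"xyz": [4,-204,1],"twist": 0.095,"jaw": 0.0},{"xyz": [4,-204,1],"twist": 0.095,"jaw": 0.0},{"xyz": [4,-204,1],"twist": 0.095,"jaw": 0.0}]}}

```text
time: 8.07
ee_pos: [0.5373, 0.0289, 0.1933]
tcp_rot: [-177.5, 0.1, 1.9]
wrist_force: [0.3, 0.2, -2.3]
opening: 0.0507
grasp_force: 78.9
```

```bash
python3 - <<'E'
from h import *
from plan import plan
plan([])
im,d,P=cap('wrist'); i2,d,P=cap('top')
cv2.imwrite('pics/w4.png',np.hstack([im[0:400,60:500],cv2.resize(i2[100:270,160:330],(360,400))])[...,::-1][:,:800])
E
```

```text
t 8.07 pose [537.3  28.9 193.3   1.9] open 50.7 F [ 0.3  0.2 -2.3] grasp 78.9
```

View pics/w4.png

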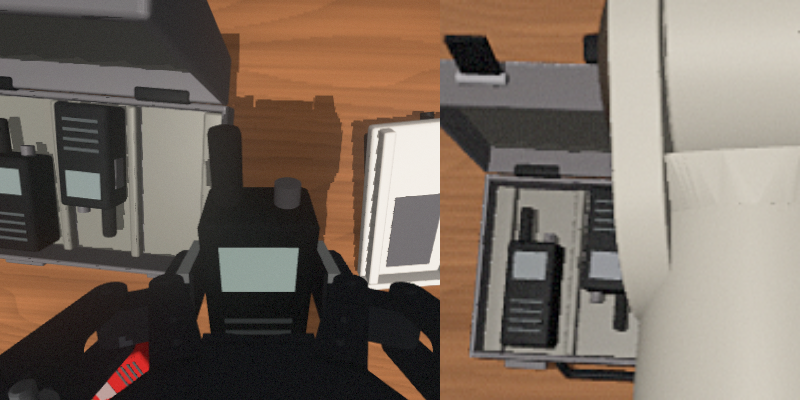

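```bash
python3 -c "
from plan import *
from workcell import sensors
o=sensors.get_obs();print(o['q'].round(1),o['qd'].round(1))
plan([(535,131,195,-3.1)])"
```

```text
[  1.9   2.6   1.5  89.    2.5 179.9] [-0.2 -0.2 -0.2  0.  -0.1  0.1]
t 8.18 pose [537.2  29.1 193.3   1.9] open 50.5 F [-0.2  0.4 -2.2] grasp 78.9
-> [535 131 195  -3] xyz [1, -102, -2] twist 0.087
```

The last joint is at its limit. Yaw = 180 + q1 − q6, so I need the other half-turn. I'll rotate −175° in place; the antenna then points to the front, which is fine in the case.

Emit:
{"fn": "apply_moves", "kwargs": {"motion": [{"xyz": [0,0,0],"twist": -0.87,"jaw": 0.0},{"xyz": [0,0,0],"twist": -0.87,"jaw": 0.0},{"xyz": [0,0,0],"twist": -0.87,"jaw": 0.0},{"xyz": [0,0,0],"twist": -0.87,"jaw": 0.0},{"xyz": [0,0,0],"twist": -0.87,"jaw": 0.0}]}}

```text
time: 8.8
ee_pos: [0.5371, 0.029, 0.1933]
tcp_rot: [-178.3, -1.8, 52.0]
wrist_force: [0.5, -0.2, -2.1]
opening: 0.0503
grasp_force: 79.1
```

Emit:
{"fn": "apply_moves", "kwargs": {"motion": [{"xyz": [0,0,0],"twist": -0.87,"jaw": 0.0},{"xyz": [0,0,0],"twist": -0.87,"jaw": 0.0},{"xyz": [0,0,0],"twist": -0.87,"jaw": 0.0},{"xyz": [0,0,0],"twist": -0.87,"jaw": 0.0},{"xyz": [0,0,0],"twist": -0.87,"jaw": 0.0}]}}

```text
time: 9.43
ee_pos: [0.5371, 0.029, 0.1933]
tcp_rot: [179.7, -2.5, 101.9]
wrist_force: [0.2, 0.9, -2.1]
opening: 0.0504
grasp_force: 79.1
```

Emit:
{"fn": "apply_moves", "kwargs": {"motion": [{"xyz": [0,0,0],"twist": -0.87,"jaw": 0.0},{"xyz": [0,0,0],"twist": -0.87,"jaw": 0.0},{"xyz": [0,0,0],"twist": -0.87,"jaw": 0.0},{"xyz": [0,0,0],"twist": -0.87,"jaw": 0.0},{"xyz": [0,0,0],"twist": -0.87,"jaw": 0.0}]}}

```text
time: 10.05
ee_pos: [0.5371, 0.029, 0.1933]
tcp_rot: [177.9, -1.4, 151.8]
wrist_force: [1.1, -0.1, -1.9]
opening: 0.0505
grasp_force: 79.1
```

```bash
python3 -c "
from plan import *
plan([(525,130.4,195,176.9),(525,130.4,75,176.9)])"
```

```text
t 10.05 pose [537.1  29.  193.3 151.8] open 50.5 F [ 1.1 -0.1 -1.9] grasp 79.1
-> [525 130 195 177] xyz [59, 84, -2] twist -0.439
-> [525 130  75 177] xyz [0, 0, 120] twist -0.0
```

```bash
cat > plan.py <<'E'
import numpy as np
from scipy.spatial.transform import Rotation as Ro
def plan(wps,hop=290):
    """world waypoints (mm, yaw deg) -> tool shift/twist per call, keeping the present small tilt"""
    from workcell import sensors
    o=sensors.get_obs(); p=o['ee_pos']*1000; R=Ro.from_euler('xyz',o['tcp_rot'],degrees=True)
    print('t',round(o['time'],2),'pose',p.round(1),o['tcp_rot'].round(1),'open',round(o['opening']*1000,1),'F',np.round(o['wrist_force'],1),'grasp',round(o['grasp_force'],1),'q6',round(o['q'][5]))
    yaw=o['tcp_rot'][2]
    for w in wps:
        w=np.array(w,float); d=w[:3]-p; dy=(w[3]-yaw+180)%360-180
        n=int(max(1,np.ceil(np.linalg.norm(d)/hop),np.ceil(abs(dy)/51)))
        for i in range(n):
            print('->',np.round(p+d/n).astype(int),'xyz',R.inv().apply(d/n).round().astype(int).tolist(),'twist',round(-np.radians(dy/n),3))
            p=p+d/n; R=R*Ro.from_euler('z',-dy/n,degrees=True); yaw+=dy/n
E
python3 -c "
from plan import *
plan([(525,130.4,195,176.9),(525,130.4,75,176.9),(525,130.4,58,176.9),(525,130.4,44,176.9)])"
```

```text
t 10.05 pose [537.1  29.  193.3] [177.9  -1.4 151.8] open 50.5 F [ 1.1 -0.1 -1.9] grasp 79.1 q6 30
-> [525 130 195] xyz [59, 84, 3] twist -0.439
-> [525 130  75] xyz [-1, -5, 120] twist -0.0
-> [525 130  58] xyz [0, -1, 17] twist -0.0
-> [525 130  44] xyz [0, -1, 14] twist -0.0
```

Emit:
{"fn": "apply_moves", "kwargs": {"motion": [{"xyz": [59,84,3],"twist": -0.439,"jaw": 0.0},{"xyz": [59,84,3],"twist": -0.439,"jaw": 0.0},{"xyz": [59,84,3],"twist": -0.439,"jaw": 0.0},{"xyz": [59,84,3],"twist": -0.439,"jaw": 0.0}]}}

```text
time: 10.55
ee_pos: [0.5253, 0.1315, 0.1948]
tcp_rot: [177.5, -0.3, 176.6]
wrist_force: [-0.2, 0.5, -2.2]
opening: 0.0502
grasp_force: 79.1
```

Emit:
{"fn": "apply_moves", "kwargs": {"motion": [{"xyz": [0,-2,40],"twist": 0.0,"jaw": 0.0},{"xyz": [-1,-4,85],"twist": 0.0,"jaw": 0.0},{"xyz": [-1,-5,110],"twist": 0.0,"jaw": 0.0},{"xyz": [-1,-5,120],"twist": 0.0,"jaw": 0.0},{"xyz": [-1,-5,125],"twist": 0.0,"jaw": 0.0}], "grip_force": 40}}

```text
time: 11.18
ee_pos: [0.5259, 0.1317, 0.07]
tcp_rot: [177.5, -0.3, 176.6]
wrist_force: [-0.1, -0.8, -2.5]
opening: 0.0505
grasp_force: 79.0
```

Emit:
{"fn": "apply_moves", "kwargs": {"motion": [{"xyz": [0,0,4],"twist": 0.0,"jaw": 0.0},{"xyz": [0,0,8],"twist": 0.0,"jaw": 0.0},{"xyz": [0,0,12],"twist": 0.0,"jaw": 0.0}], "grip_force": 25}}

```text
time: 11.55
ee_pos: [0.5254, 0.1328, 0.059]
tcp_rot: [177.5, -0.3, 176.7]
wrist_force: [-15.5, -1.2, 25.3]
opening: 0.0505
grasp_force: 82.3
```

Emit:
{"fn": "apply_moves", "kwargs": {"motion": [{"xyz": [0,0,0],"twist": 0.0,"jaw": 0.25},{"xyz": [0,0,0],"twist": 0.0,"jaw": 0.35},{"xyz": [0,0,0],"twist": 0.0,"jaw": 0.4},{"xyz": [0,0,0],"twist": 0.0,"jaw": 0.4}]}}

```text
time: 12.05
ee_pos: [0.5256, 0.1326, 0.0578]
tcp_rot: [177.5, -0.3, 176.7]
wrist_force: [-0.3, -1.0, -0.6]
opening: 0.0599
grasp_force: 0.0
```

Emit:
{"fn": "apply_moves", "kwargs": {"motion": [{"xyz": [0,0,-20],"twist": 0.0,"jaw": 0.4},{"xyz": [0,0,-70],"twist": 0.0,"jaw": 0.4},{"xyz": [0,0,-130],"twist": 0.0,"jaw": 0.4},{"xyz": [0,0,-130],"twist": 0.0,"jaw": 0.4}]}}

```text
time: 12.55
ee_pos: [0.5278, 0.1272, 0.1928]
tcp_rot: [177.4, 0.1, 176.7]
wrist_force: [-0.8, -0.9, -0.4]
opening: 0.0599
grasp_force: 0.0
```

```bash
python3 - <<'E'
from h import *
from plan import plan
plan([(560,205.5,195,176.9),(560,205.5,75,176.9)])
im,d,P=cap('wrist'); X=cloud(d,P); V=im.max(2)
rect((V<70),X,0.035,.07,'w')
cv2.imwrite('pics/w5.png',im[...,::-1])
E
```

```text
t 12.55 pose [527.8 127.2 192.8] [1.774e+02 1.000e-01 1.767e+02] open 59.9 F [-0.8 -0.9 -0.4] grasp 0.0 q6 16
-> [560 206 195] xyz [-28, 80, 2] twist -0.004
-> [560 206  75] xyz [0, -5, 120] twist -0.0
w [516. 294.] ctr [643.7 334.6] size [ 3.4 21.9] ang 87.3 z [50.4 59.8 68.3]
w [312. 287.] ctr [622.1 123.2] size [47.6 10.5] ang 86.8 z [45.2 51.2 53. ]
w [463. 281.] ctr [629.9 282.3] size [47.3 11.2] ang 89.6 z [45.1 51.  52.9]
w [386. 228.] ctr [566.6 203.6] size [ 52.3 102.4] ang 85.9 z [37.3 46.5 48.1]
w [316. 195.] ctr [535.6 134. ] size [51.3 98.7] ang 86.9 z [43.5 46.8 48.2]
w [474. 168.] ctr [514.7 287.8] size [50.6 98.2] ang 86.6 z [37.  46.6 48.2]
w [520. 190.] ctr [543.5 339.5] size [  3.5 163.1] ang 86.8 z [35.3 39.  42.9]
```

View pics/w5.png

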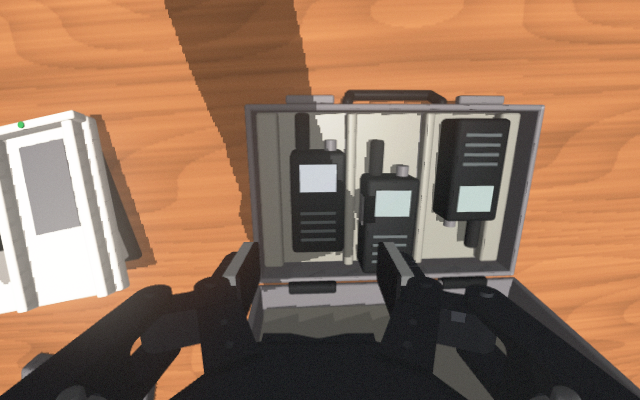

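The swap radio lies flat in the right compartment, its body at wrist pixel (318,200). It is only about 18 mm from the middle one, so I'll regrip it near its front end and slide it 8 mm to the right.

```bash
python3 -c "
from plan import *
plan([(500,136,85,176.9),(500,136,43,176.9),(500,128,43,176.9)])"
```

```text
t 12.6 pose [527.  127.  189.9] [ 1.774e+02 -1.000e-01  1.767e+02] open 59.9 F [ 0.2  0.  -0.7] grasp 0.0 q6 16
-> [500 136  85] xyz [27, 3, 105] twist -0.004
-> [500 136  43] xyz [0, -2, 42] twist -0.0
-> [500 128  43] xyz [0, -8, 0] twist -0.0
```

Emit:
{"fn": "apply_moves", "kwargs": {"motion": [{"xyz": [27,3,50],"twist": 0.0,"jaw": 0.4},{"xyz": [27,3,90],"twist": 0.0,"jaw": 0.4},{"xyz": [27,2,120],"twist": 0.0,"jaw": 0.4},{"xyz": [27,1,130],"twist": 0.0,"jaw": 0.4},{"xyz": [27,1,136],"twist": 0.0,"jaw": 0.4}]}}

```text
time: 13.22
ee_pos: [0.4985, 0.1353, 0.0515]
tcp_rot: [177.5, -0.4, 176.7]
wrist_force: [0.7, 0.5, 1.2]
opening: 0.0599
grasp_force: 0.0
```

Emit:
{"fn": "apply_moves", "kwargs": {"motion": [{"xyz": [0,0,3],"twist": 0.0,"jaw": 0.4},{"xyz": [0,0,6],"twist": 0.0,"jaw": 0.4},{"xyz": [0,0,6],"twist": 0.0,"jaw": 0.4}]}}

```text
time: 13.6
ee_pos: [0.4988, 0.1357, 0.0463]
tcp_rot: [177.5, -0.3, 176.7]
wrist_force: [-0.5, -0.2, -0.3]
opening: 0.06
grasp_force: 0.0
```

Emit:
{"fn": "apply_moves", "kwargs": {"motion": [{"xyz": [0,0,2],"twist": 0.0,"jaw": 0.0},{"xyz": [0,0,2],"twist": 0.0,"jaw": 0.0},{"xyz": [0,0,2],"twist": 0.0,"jaw": 0.0},{"xyz": [0,0,2],"twist": 0.0,"jaw": 0.0}], "grip_force": 30}}

```text
time: 14.1
ee_pos: [0.499, 0.1358, 0.0458]
tcp_rot: [177.5, -0.2, 176.7]
wrist_force: [-5.5, -1.4, 12.5]
opening: 0.0517
grasp_force: 29.5
```

Emit:
{"fn": "apply_moves", "kwargs": {"motion": [{"xyz": [0,-3,0],"twist": 0.0,"jaw": 0.0},{"xyz": [0,-6,0],"twist": 0.0,"jaw": 0.0},{"xyz": [0,-9,0],"twist": 0.0,"jaw": 0.0},{"xyz": [0,-9,0],"twist": 0.0,"jaw": 0.35},{"xyz": [0,-9,0],"twist": 0.0,"jaw": 0.35}]}}

```text
time: 14.72
ee_pos: [0.4979, 0.1267, 0.0435]
tcp_rot: [177.5, -0.4, 176.7]
wrist_force: [0.2, 0.7, -0.1]
opening: 0.0578
grasp_force: 0.0
```

Emit:
{"fn": "apply_moves", "kwargs": {"motion": [{"xyz": [0,0,0],"twist": 0.0,"jaw": 0.35},{"xyz": [0,0,-20],"twist": 0.0,"jaw": 0.35},{"xyz": [0,0,-70],"twist": 0.0,"jaw": 0.4},{"xyz": [0,0,-130],"twist": 0.0,"jaw": 0.4},{"xyz": [0,0,-130],"twist": 0.0,"jaw": 0.4}]}}

```text
time: 15.35
ee_pos: [0.5003, 0.1214, 0.1783]
tcp_rot: [177.4, 0.1, 176.7]
wrist_force: [0.4, 0.1, -0.9]
opening: 0.0597
grasp_force: 0.0
```

```bash
python3 - <<'E'
from h import *
from plan import plan
im,d,P=cap('wrist'); X=cloud(d,P); V=im.max(2)
rect((V<70),X,0.035,.06,'w')
plan([(560,204,110,176.9),(560,204,43,176.9)])
E
```

```text
w [320. 318.] ctr [622.2 122.7] size [47.7 10.7] ang 86.9 z [44.9 51.1 52.9]
w [395. 246.] ctr [567.1 203. ] size [ 51.5 103.3] ang 86.0 z [37.  46.3 48.1]
w [318. 233.] ctr [535.7 126.7] size [51.4 97.8] ang 86.2 z [42.  46.7 48.2]
w [487. 198.] ctr [514.3 288.1] size [51.  99.6] ang 86.9 z [36.7 46.6 48.1]
w [534. 218.] ctr [543.9 339.6] size [  5.  164.5] ang 86.1 z [35.4 38.9 43. ]
t 15.4 pose [499.5 121.2 175.5] [ 1.775e+02 -1.000e-01  1.767e+02] open 59.8 F [ 0.3 -0.3 -1.1] grasp 0.0 q6 16
-> [560 204 110] xyz [-56, 83, 69] twist -0.004
-> [560 204  43] xyz [0, -3, 67] twist -0.0
```

Emit:
{"fn": "apply_moves", "kwargs": {"motion": [{"xyz": [-30,40,20],"twist": 0.0,"jaw": 0.4},{"xyz": [-51,83,40],"twist": 0.0,"jaw": 0.4},{"xyz": [-51,82,90],"twist": 0.0,"jaw": 0.4},{"xyz": [-51,80,115],"twist": 0.0,"jaw": 0.4},{"xyz": [-51,80,122],"twist": 0.0,"jaw": 0.4}]}}

```text
time: 16.02
ee_pos: [0.5518, 0.2028, 0.0513]
tcp_rot: [177.6, -0.6, 176.7]
wrist_force: [-0.3, -0.9, 0.6]
opening: 0.0597
grasp_force: 0.0
```

Emit:
{"fn": "apply_moves", "kwargs": {"motion": [{"xyz": [0,0,3],"twist": 0.0,"jaw": 0.4},{"xyz": [0,0,6],"twist": 0.0,"jaw": 0.4},{"xyz": [0,0,6],"twist": 0.0,"jaw": 0.4}]}}

```text
time: 16.4
ee_pos: [0.554, 0.2036, 0.0495]
tcp_rot: [177.5, -0.3, 176.7]
wrist_force: [0.8, 0.3, -0.7]
opening: 0.0601
grasp_force: 0.0
```

Emit:
{"fn": "apply_moves", "kwargs": {"motion": [{"xyz": [0,0,3],"twist": 0.0,"jaw": 0.4},{"xyz": [0,0,4],"twist": 0.0,"jaw": 0.0},{"xyz": [0,0,4],"twist": 0.0,"jaw": 0.0},{"xyz": [0,0,4],"twist": 0.0,"jaw": 0.0},{"xyz": [0,0,4],"twist": 0.0,"jaw": 0.0}], "grip_force": 60}}

```text
time: 17.02
ee_pos: [0.5539, 0.2039, 0.0459]
tcp_rot: [177.5, -0.3, 176.7]
wrist_force: [-2.6, 0.2, 7.7]
opening: 0.0505
grasp_force: 61.9
```

Emit:
{"fn": "apply_moves", "kwargs": {"motion": [{"xyz": [0,0,-15],"twist": 0.0,"jaw": 0.0},{"xyz": [0,0,-60],"twist": 0.0,"jaw": 0.0},{"xyz": [0,0,-110],"twist": 0.0,"jaw": 0.0},{"xyz": [0,0,-150],"twist": 0.0,"jaw": 0.0},{"xyz": [0,0,-150],"twist": 0.0,"jaw": 0.0}]}}

```text
time: 17.65
ee_pos: [0.5554, 0.1974, 0.199]
tcp_rot: [177.4, -0.0, 176.7]
wrist_force: [-0.3, 0.7, -2.1]
opening: 0.0505
grasp_force: 63.5
```

```bash
python3 -c "
from plan import *
plan([(531,-113,195,187.7),(531,-113,105,187.7),(531,-113,97,187.7)])"
```

```text
t 17.65 pose [555.4 197.4 199. ] [177.4  -0.  176.7] open 50.5 F [-0.3  0.7 -2.1] grasp 63.5 q6 22
-> [543  42 197] xyz [3, -156, -5] twist -0.096
-> [ 531 -113  195] xyz [18, -155, -5] twist -0.096
-> [ 531 -113  105] xyz [1, -4, 90] twist -0.0
-> [ 531 -113   97] xyz [0, 0, 8] twist -0.0
```

Emit:
{"fn": "apply_moves", "kwargs": {"motion": [{"xyz": [3,-156,-5],"twist": -0.096,"jaw": 0.0},{"xyz": [3,-156,-5],"twist": -0.096,"jaw": 0.0},{"xyz": [3,-156,-5],"twist": -0.096,"jaw": 0.0},{"xyz": [3,-156,-5],"twist": -0.096,"jaw": 0.0}]}}

```text
time: 18.15
ee_pos: [0.5415, 0.0395, 0.192]
tcp_rot: [177.5, -0.2, -178.0]
wrist_force: [0.3, 1.1, -2.6]
opening: 0.0505
grasp_force: 63.5
```

Emit:
{"fn": "apply_moves", "kwargs": {"motion": [{"xyz": [18,-155,-5],"twist": -0.096,"jaw": 0.0},{"xyz": [18,-155,-5],"twist": -0.096,"jaw": 0.0},{"xyz": [18,-155,-5],"twist": -0.096,"jaw": 0.0},{"xyz": [18,-155,-5],"twist": -0.096,"jaw": 0.0},{"xyz": [18,-155,-5],"twist": -0.096,"jaw": 0.0}]}}

```text
time: 18.77
ee_pos: [0.53, -0.1131, 0.1906]
tcp_rot: [177.4, 0.1, -172.3]
wrist_force: [-0.2, -0.0, -1.6]
opening: 0.051
grasp_force: 63.6
```

Emit:
{"fn": "apply_moves", "kwargs": {"motion": [{"xyz": [0,-2,40],"twist": 0.0,"jaw": 0.0},{"xyz": [1,-3,75],"twist": 0.0,"jaw": 0.0},{"xyz": [1,-4,84],"twist": 0.0,"jaw": 0.0},{"xyz": [1,-4,88],"twist": 0.0,"jaw": 0.0},{"xyz": [1,-4,92],"twist": 0.0,"jaw": 0.0}]}}

```text
time: 19.4
ee_pos: [0.5299, -0.114, 0.1003]
tcp_rot: [177.5, 0.3, -172.3]
wrist_force: [1.1, -0.1, -2.0]
opening: 0.0508
grasp_force: 63.6
```

Emit:
{"fn": "apply_moves", "kwargs": {"motion": [{"xyz": [0,0,2],"twist": 0.0,"jaw": 0.0},{"xyz": [0,0,4],"twist": 0.0,"jaw": 0.0},{"xyz": [0,0,6],"twist": 0.0,"jaw": 0.0},{"xyz": [0,0,6],"twist": 0.0,"jaw": 0.0}]}}

```text
time: 19.9
ee_pos: [0.5286, -0.1144, 0.0947]
tcp_rot: [177.5, 0.1, -172.4]
wrist_force: [-10.1, -1.5, 10.6]
opening: 0.0504
grasp_force: 64.9
```

Emit:
{"fn": "apply_moves", "kwargs": {"motion": [{"xyz": [0,0,0],"twist": 0.0,"jaw": 0.25},{"xyz": [0,0,0],"twist": 0.0,"jaw": 0.35},{"xyz": [0,0,0],"twist": 0.0,"jaw": 0.45},{"xyz": [0,0,0],"twist": 0.0,"jaw": 0.45},{"xyz": [0,0,0],"twist": 0.0,"jaw": 0.45}]}}

```text
time: 20.52
ee_pos: [0.5291, -0.1139, 0.0929]
tcp_rot: [177.5, 0.1, -172.3]
wrist_force: [0.1, -0.4, 0.5]
opening: 0.0619
grasp_force: 0.0
```

Emit:
{"fn": "apply_moves", "kwargs": {"motion": [{"xyz": [0,0,-20],"twist": 0.0,"jaw": 0.4},{"xyz": [0,0,-70],"twist": 0.0,"jaw": 0.4},{"xyz": [0,0,-110],"twist": 0.0,"jaw": 0.4},{"xyz": [0,0,-110],"twist": 0.0,"jaw": 0.4}]}}

```text
time: 21.02
ee_pos: [0.5307, -0.1191, 0.2063]
tcp_rot: [177.6, 0.4, -172.4]
wrist_force: [0.4, 0.1, 0.3]
opening: 0.0597
grasp_force: 0.0
```

```bash
python3 - <<'E'
from h import *
from plan import plan
im,d,P=cap('wrist'); X=cloud(d,P); V=im.max(2)
rect((V<70),X,0.045,.1,'w')
plan([(508,-193,195,187)])
i2,d,P=cap('side'); X=cloud(d,P)
cv2.imwrite('pics/w6.png',np.hstack([im[0:400,60:580],cv2.resize(i2[180:360,250:410],(280,400))])[...,::-1][:,:800])
E
```

```text
w [474. 391.] ctr [762.  123.6] size [51.2 27.7] ang 84.9 z [45.9 48.4 49.8]
w [604. 340.] ctr [652.4 237.2] size [143.6   6. ] ang 87.1 z [55.8 80.5 99. ]
w [625. 312.] ctr [631.5 276. ] size [41.9 11.8] ang 88.0 z [45.8 51.1 52.6]
w [517. 296.] ctr [623. 127.] size [39.1 10.5] ang 85.2 z [45.3 51.2 52.9]
w [536. 224.] ctr [536.9 125.6] size [50.9 98.2] ang 85.5 z [45.3 46.8 48.2]
w [315. 193.] ctr [ 518.5 -114. ] size [125.2  51.2] ang 7.0 z [52.4 86.1 96.8]
w [237. 168.] ctr [ 517.1 -190.6] size [120.5  51.8] ang 7.5 z [56.7 71.8 86. ]
t 21.07 pose [ 530.1 -118.9  204.1] [ 177.5    0.3 -172.4] open 59.7 F [ 0.4  0.7 -0.1] grasp 0.0 q6 -21
-> [ 508 -193  195] xyz [32, -71, 6] twist 0.011
```

View pics/w6.png

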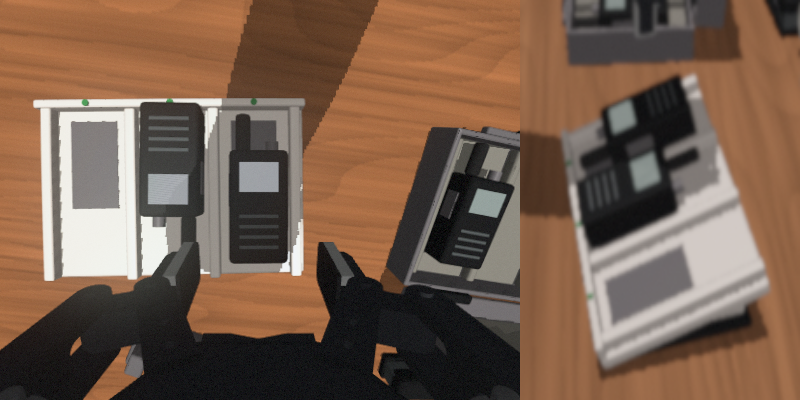

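Radio seated in the left bay (its body at about (258,205) in the wrist view). Next is the middle charged radio.

```bash
python3 -c "
from plan import *
plan([(516.7,-192,195,187.5),(516.7,-192,100,187.5),(516.7,-192,80,187.5)])"
```

```text
t 21.12 pose [ 529.6 -118.8  202.6] [ 1.775e+02  1.000e-01 -1.723e+02] open 59.6 F [ 0.3  0.9 -0.9] grasp 0.0 q6 -21
-> [ 517 -192  195] xyz [23, -71, 4] twist 0.003
-> [ 517 -192  100] xyz [0, -4, 95] twist -0.0
-> [ 517 -192   80] xyz [0, -1, 20] twist -0.0
```

Emit:
{"fn": "apply_moves", "kwargs": {"motion": [{"xyz": [12,-36,0],"twist": 0.0,"jaw": 0.4},{"xyz": [23,-71,0],"twist": 0.0,"jaw": 0.4},{"xyz": [23,-73,50],"twist": 0.0,"jaw": 0.4},{"xyz": [23,-75,95],"twist": 0.0,"jaw": 0.4},{"xyz": [23,-75,99],"twist": 0.0,"jaw": 0.4}]}}

```text
time: 21.75
ee_pos: [0.5138, -0.1908, 0.0962]
tcp_rot: [177.3, -0.3, -172.4]
wrist_force: [-0.4, 0.1, -0.3]
opening: 0.0596
grasp_force: 0.0
```

Emit:
{"fn": "apply_moves", "kwargs": {"motion": [{"xyz": [0,0,3],"twist": 0.0,"jaw": 0.4},{"xyz": [0,0,6],"twist": 0.0,"jaw": 0.4},{"xyz": [0,0,9],"twist": 0.0,"jaw": 0.4}]}}

```text
time: 22.12
ee_pos: [0.517, -0.1915, 0.0928]
tcp_rot: [177.5, 0.2, -172.3]
wrist_force: [0.5, 0.5, 0.4]
opening: 0.0599
grasp_force: 0.0
```

Emit:
{"fn": "apply_moves", "kwargs": {"motion": [{"xyz": [0,0,3],"twist": 0.0,"jaw": 0.4},{"xyz": [0,0,6],"twist": 0.0,"jaw": 0.4},{"xyz": [0,0,6],"twist": 0.0,"jaw": 0.4}]}}

```text
time: 22.5
ee_pos: [0.5162, -0.191, 0.0854]
tcp_rot: [177.5, 0.1, -172.3]
wrist_force: [-0.1, 0.7, -0.8]
opening: 0.06
grasp_force: 0.0
```

Emit:
{"fn": "apply_moves", "kwargs": {"motion": [{"xyz": [0,0,4],"twist": 0.0,"jaw": 0.4},{"xyz": [0,0,8],"twist": 0.0,"jaw": 0.4},{"xyz": [0,0,9],"twist": 0.0,"jaw": 0.4}]}}

```text
time: 22.88
ee_pos: [0.5161, -0.1906, 0.0762]
tcp_rot: [177.5, 0.1, -172.3]
wrist_force: [-0.0, 0.4, 0.4]
opening: 0.06
grasp_force: 0.0
```

Emit:
{"fn": "apply_moves", "kwargs": {"motion": [{"xyz": [0,0,0],"twist": 0.0,"jaw": 0.0},{"xyz": [0,0,0],"twist": 0.0,"jaw": 0.0},{"xyz": [0,0,0],"twist": 0.0,"jaw": 0.0},{"xyz": [0,0,0],"twist": 0.0,"jaw": 0.0}], "grip_force": 60}}

```text
time: 23.38
ee_pos: [0.5164, -0.1908, 0.0771]
tcp_rot: [177.5, 0.2, -172.3]
wrist_force: [-1.6, -1.2, 6.4]
opening: 0.0502
grasp_force: 63.3
```

Emit:
{"fn": "apply_moves", "kwargs": {"motion": [{"xyz": [0,0,-15],"twist": 0.0,"jaw": 0.0},{"xyz": [0,0,-60],"twist": 0.0,"jaw": 0.0},{"xyz": [0,0,-110],"twist": 0.0,"jaw": 0.0},{"xyz": [0,0,-120],"twist": 0.0,"jaw": 0.0},{"xyz": [0,0,-120],"twist": 0.0,"jaw": 0.0}]}}

```text
time: 24.0
ee_pos: [0.5169, -0.196, 0.1968]
tcp_rot: [177.5, 0.2, -172.3]
wrist_force: [0.4, 0.5, -2.9]
opening: 0.0505
grasp_force: 63.3
```

```bash
python3 -c "
from h import *
from plan import *
im,d,P=cap('top'); X=cloud(d,P); V=im.max(2)
m=np.zeros(V.shape,bool); m[150:270,150:310]=1; rect(m&(V<90),X,.03,.06,'top')
plan([(526,208.5,195,176.9),(526,208.5,75,176.9),(526,208.5,58,176.9)])"
```

```text
top [278. 238.] ctr [479.4 124.7] size [37.7 54.9] ang 86.3 z [30.8 44.  51.1]
top [274. 207.] ctr [546.5 126. ] size [51.1 78.4] ang 88.0 z [37.4 48.3 51.5]
top [203. 218.] ctr [530.8 287.8] size [ 53.4 133.5] ang 87.0 z [32.6 47.8 51.6]
top [276. 175.] ctr [623.1 123.3] size [45.4 12.7] ang 87.2 z [46.7 52.9 56.3]
top [205. 172.] ctr [631.5 284.5] size [48.9 11.3] ang 86.7 z [46.3 53.4 56.8]
t 24.05 pose [ 516.5 -195.8  195.5] [ 1.774e+02  1.000e-01 -1.723e+02] open 50.5 F [ 0.1  0.7 -2.4] grasp 63.3 q6 -30
-> [521   6 195] xyz [-32, 199, 9] twist 0.094
-> [526 208 195] xyz [-13, 202, 9] twist 0.094
-> [526 208  75] xyz [-1, -5, 120] twist -0.0
-> [526 208  58] xyz [0, -1, 17] twist -0.0
```

Emit:
{"fn": "apply_moves", "kwargs": {"motion": [{"xyz": [-32,199,9],"twist": 0.094,"jaw": 0.0},{"xyz": [-32,199,9],"twist": 0.094,"jaw": 0.0},{"xyz": [-32,199,9],"twist": 0.094,"jaw": 0.0},{"xyz": [-32,199,9],"twist": 0.094,"jaw": 0.0},{"xyz": [-32,199,9],"twist": 0.094,"jaw": 0.0}]}}

```text
time: 24.68
ee_pos: [0.5213, 0.0065, 0.1949]
tcp_rot: [177.5, -0.2, -177.6]
wrist_force: [-0.6, -0.9, -2.2]
opening: 0.0511
grasp_force: 63.6
```

Emit:
{"fn": "apply_moves", "kwargs": {"motion": [{"xyz": [-13,202,9],"twist": 0.094,"jaw": 0.0},{"xyz": [-13,202,9],"twist": 0.094,"jaw": 0.0},{"xyz": [-13,202,9],"twist": 0.094,"jaw": 0.0},{"xyz": [-13,202,9],"twist": 0.094,"jaw": 0.0},{"xyz": [-13,202,9],"twist": 0.094,"jaw": 0.0}]}}

```text
time: 25.3
ee_pos: [0.527, 0.2077, 0.1952]
tcp_rot: [177.6, -0.4, 176.9]
wrist_force: [-0.7, -0.2, -1.8]
opening: 0.0507
grasp_force: 63.9
```

Emit:
{"fn": "apply_moves", "kwargs": {"motion": [{"xyz": [0,-2,40],"twist": 0.0,"jaw": 0.0},{"xyz": [0,-4,85],"twist": 0.0,"jaw": 0.0},{"xyz": [0,-5,110],"twist": 0.0,"jaw": 0.0},{"xyz": [0,-5,118],"twist": 0.0,"jaw": 0.0},{"xyz": [0,-5,124],"twist": 0.0,"jaw": 0.0}]}}

```text
time: 25.92
ee_pos: [0.5268, 0.2076, 0.0726]
tcp_rot: [177.5, -0.3, 176.8]
wrist_force: [0.5, -0.3, -2.3]
opening: 0.0506
grasp_force: 63.8
```

Emit:
{"fn": "apply_moves", "kwargs": {"motion": [{"xyz": [0,0,4],"twist": 0.0,"jaw": 0.0},{"xyz": [0,0,8],"twist": 0.0,"jaw": 0.0},{"xyz": [0,0,12],"twist": 0.0,"jaw": 0.0},{"xyz": [0,0,15],"twist": 0.0,"jaw": 0.0}]}}

```text
time: 26.42
ee_pos: [0.5277, 0.2095, 0.0589]
tcp_rot: [177.5, -0.1, 176.9]
wrist_force: [3.6, -5.0, 14.6]
opening: 0.0504
grasp_force: 65.8
```

Emit:
{"fn": "apply_moves", "kwargs": {"motion": [{"xyz": [0,0,0],"twist": 0.0,"jaw": 0.25},{"xyz": [0,0,0],"twist": 0.0,"jaw": 0.35},{"xyz": [0,0,0],"twist": 0.0,"jaw": 0.4},{"xyz": [0,0,0],"twist": 0.0,"jaw": 0.4},{"xyz": [0,0,0],"twist": 0.0,"jaw": 0.4}]}}

```text
time: 27.05
ee_pos: [0.526, 0.2094, 0.0571]
tcp_rot: [177.5, -0.3, 176.9]
wrist_force: [-0.0, -0.3, -0.6]
opening: 0.0594
grasp_force: 0.0
```

Emit:
{"fn": "apply_moves", "kwargs": {"motion": [{"xyz": [0,0,-20],"twist": 0.0,"jaw": 0.4},{"xyz": [0,0,-70],"twist": 0.0,"jaw": 0.4},{"xyz": [0,0,-130],"twist": 0.0,"jaw": 0.4},{"xyz": [0,0,-130],"twist": 0.0,"jaw": 0.4}]}}

```text
time: 27.55
ee_pos: [0.5283, 0.2042, 0.1924]
tcp_rot: [177.3, 0.1, 176.9]
wrist_force: [-0.2, -0.1, -0.0]
opening: 0.0597
grasp_force: 0.0
```

```bash
python3 - <<'E'
from h import *
from plan import plan
im,d,P=cap('wrist'); X=cloud(d,P); V=im.max(2)
rect((V<70),X,0.035,.06,'w')
plan([(515,289,90,176.9),(515,289,45,176.9)])
E
```

```text
w [374. 289.] ctr [629.9 263.8] size [10.9 10.2] ang 6.3 z [45.  51.3 53. ]
w [397. 201.] ctr [533.2 286.8] size [50.7 62.2] ang 86.6 z [37.4 46.6 48.1]
w [233. 213.] ctr [535.7 128. ] size [51.2 97.6] ang 86.3 z [38.  46.7 48.3]
w [311. 183.] ctr [522.  211.3] size [51.2 99.3] ang 87.3 z [44.4 46.8 48.3]
w [373. 149.] ctr [487.6 265.2] size [ 3.3 45.1] ang 88.6 z [35.3 43.7 47.1]
t 27.6 pose [527.5 204.  189.4] [ 1.774e+02 -1.000e-01  1.769e+02] open 59.8 F [-0.5 -0.3 -0.4] grasp 0.0 q6 23
-> [515 289  90] xyz [17, 80, 103] twist -0.0
-> [515 289  45] xyz [0, -2, 45] twist -0.0
```

Emit:
{"fn": "apply_moves", "kwargs": {"motion": [{"xyz": [9,40,20],"twist": 0.0,"jaw": 0.4},{"xyz": [17,81,40],"twist": 0.0,"jaw": 0.4},{"xyz": [17,80,90],"twist": 0.0,"jaw": 0.4},{"xyz": [17,78,125],"twist": 0.0,"jaw": 0.4},{"xyz": [17,78,133],"twist": 0.0,"jaw": 0.4}]}}

```text
time: 28.22
ee_pos: [0.5112, 0.2873, 0.0537]
tcp_rot: [177.7, -0.6, 176.9]
wrist_force: [-0.6, -0.3, 0.2]
opening: 0.06
grasp_force: 0.0
```

Emit:
{"fn": "apply_moves", "kwargs": {"motion": [{"xyz": [0,0,3],"twist": 0.0,"jaw": 0.4},{"xyz": [0,0,6],"twist": 0.0,"jaw": 0.4},{"xyz": [0,0,6],"twist": 0.0,"jaw": 0.4}]}}

```text
time: 28.6
ee_pos: [0.5138, 0.2887, 0.0526]
tcp_rot: [177.5, -0.3, 176.9]
wrist_force: [-0.0, -0.4, -0.8]
opening: 0.0595
grasp_force: 0.0
```

Emit:
{"fn": "apply_moves", "kwargs": {"motion": [{"xyz": [0,0,4],"twist": 0.0,"jaw": 0.4},{"xyz": [0,0,7],"twist": 0.0,"jaw": 0.4},{"xyz": [0,0,7],"twist": 0.0,"jaw": 0.0},{"xyz": [0,0,7],"twist": 0.0,"jaw": 0.0},{"xyz": [0,0,7],"twist": 0.0,"jaw": 0.0}], "grip_force": 60}}

```text
time: 29.22
ee_pos: [0.5133, 0.2888, 0.0446]
tcp_rot: [177.5, -0.3, 176.9]
wrist_force: [0.2, -0.9, 2.2]
opening: 0.0507
grasp_force: 63.0
```

Emit:
{"fn": "apply_moves", "kwargs": {"motion": [{"xyz": [0,0,0],"twist": 0.0,"jaw": 0.0},{"xyz": [0,0,-15],"twist": 0.0,"jaw": 0.0},{"xyz": [0,0,-60],"twist": 0.0,"jaw": 0.0},{"xyz": [0,0,-120],"twist": 0.0,"jaw": 0.0},{"xyz": [0,0,-150],"twist": 0.0,"jaw": 0.0}]}}

```text
time: 29.85
ee_pos: [0.5144, 0.2825, 0.1989]
tcp_rot: [177.4, -0.1, 176.9]
wrist_force: [0.8, 0.4, -2.9]
opening: 0.0505
grasp_force: 63.5
```

```bash
python3 -c "
from plan import *
plan([(529.7,-270.6,195,187.7),(529.7,-270.6,95,187.7)])"
```

```text
t 29.85 pose [514.4 282.5 198.9] [ 1.774e+02 -1.000e-01  1.769e+02] open 50.5 F [ 0.8  0.4 -2.9] grasp 63.5 q6 31
-> [522   6 197] xyz [-23, -276, -11] twist -0.094
-> [ 530 -271  195] xyz [3, -276, -11] twist -0.094
-> [ 530 -271   95] xyz [1, -5, 100] twist -0.0
```

Emit:
{"fn": "apply_moves", "kwargs": {"motion": [{"xyz": [-5,-55,-11],"twist": -0.094,"jaw": 0.0},{"xyz": [-10,-110,-11],"twist": -0.094,"jaw": 0.0},{"xyz": [-14,-165,-11],"twist": -0.094,"jaw": 0.0},{"xyz": [-19,-220,-11],"twist": -0.094,"jaw": 0.0},{"xyz": [-23,-276,-11],"twist": -0.094,"jaw": 0.0}]}}

```text
time: 30.48
ee_pos: [0.5216, 0.0035, 0.1941]
tcp_rot: [177.5, -0.0, -177.7]
wrist_force: [1.1, -0.5, -2.6]
opening: 0.0506
grasp_force: 63.6
```

Emit:
{"fn": "apply_moves", "kwargs": {"motion": [{"xyz": [1,-56,-6],"twist": -0.094,"jaw": 0.0},{"xyz": [1,-112,-9],"twist": -0.094,"jaw": 0.0},{"xyz": [2,-168,-11],"twist": -0.094,"jaw": 0.0},{"xyz": [3,-224,-11],"twist": -0.094,"jaw": 0.0},{"xyz": [3,-276,-11],"twist": -0.094,"jaw": 0.0}]}}

```text
time: 31.1
ee_pos: [0.5294, -0.2729, 0.1929]
tcp_rot: [177.5, 0.2, -172.4]
wrist_force: [1.0, 0.5, -2.4]
opening: 0.0508
grasp_force: 63.6
```

```bash
python3 -c "
from plan import *
plan([(529.7,-270.6,195,187.7),(529.7,-270.6,95,187.7)])"
```

```text
t 31.1 pose [ 529.4 -272.9  192.9] [ 177.5    0.2 -172.4] open 50.8 F [ 1.   0.5 -2.4] grasp 63.6 q6 -36
-> [ 530 -271  195] xyz [-1, 2, -2] twist -0.001
-> [ 530 -271   95] xyz [0, -4, 100] twist -0.0
```

Emit:
{"fn": "apply_moves", "kwargs": {"motion": [{"xyz": [0,0,40],"twist": 0.0,"jaw": 0.0},{"xyz": [0,-2,80],"twist": 0.0,"jaw": 0.0},{"xyz": [0,-2,95],"twist": 0.0,"jaw": 0.0},{"xyz": [0,-2,99],"twist": 0.0,"jaw": 0.0},{"xyz": [0,-2,103],"twist": 0.0,"jaw": 0.0}]}}

```text
time: 31.72
ee_pos: [0.5305, -0.2686, 0.0909]
tcp_rot: [177.6, 0.3, -172.3]
wrist_force: [0.4, 0.0, -2.7]
opening: 0.0504
grasp_force: 63.8
```

Emit:
{"fn": "apply_moves", "kwargs": {"motion": [{"xyz": [0,0,2],"twist": 0.0,"jaw": 0.0},{"xyz": [0,0,4],"twist": 0.0,"jaw": 0.0},{"xyz": [0,0,5],"twist": 0.0,"jaw": 0.0}]}}

```text
time: 32.1
ee_pos: [0.5297, -0.2684, 0.0866]
tcp_rot: [177.6, 0.2, -172.3]
wrist_force: [-9.8, 1.2, 14.0]
opening: 0.0509
grasp_force: 65.8
```

Emit:
{"fn": "apply_moves", "kwargs": {"motion": [{"xyz": [0,0,0],"twist": 0.0,"jaw": 0.25},{"xyz": [0,0,0],"twist": 0.0,"jaw": 0.35},{"xyz": [0,0,0],"twist": 0.0,"jaw": 0.45},{"xyz": [0,0,0],"twist": 0.0,"jaw": 0.45},{"xyz": [0,0,0],"twist": 0.0,"jaw": 0.45}]}}

```text
time: 32.72
ee_pos: [0.5297, -0.2681, 0.0841]
tcp_rot: [177.5, 0.1, -172.3]
wrist_force: [-0.6, -0.2, -1.1]
opening: 0.0617
grasp_force: 0.0
```

Emit:
{"fn": "apply_moves", "kwargs": {"motion": [{"xyz": [0,0,-20],"twist": 0.0,"jaw": 0.4},{"xyz": [0,0,-70],"twist": 0.0,"jaw": 0.4},{"xyz": [0,0,-130],"twist": 0.0,"jaw": -1.0},{"xyz": [0,0,-130],"twist": 0.0,"jaw": -1.0}]}}

```text
time: 33.22
ee_pos: [0.5315, -0.2748, 0.2195]
tcp_rot: [177.8, 0.5, -172.4]
wrist_force: [0.2, -0.2, -0.7]
opening: 0.0236
grasp_force: 0.0
```

```bash
python3 - <<'E'
from h import *
from plan import plan
im,d,P=cap('wrist'); X=cloud(d,P); V=im.max(2)
rect((V<70),X,0.045,.1,'w')
i1=im
im,d,P=cap('top'); X=cloud(d,P); V=im.max(2)
m=np.zeros(V.shape,bool); m[150:270,150:310]=1; rect(m&(V<90),X,.03,.06,'top')
m[:]=0; m[100:180,140:310]=1; rect(m,X,.2,.3,'lid')
cv2.imwrite('pics/w7.png',np.hstack([i1[0:400:,60:500],cv2.resize(im[100:270,140:320],(360,340),interpolation=cv2.INTER_CUBIC)[:400].copy() if 0 else cv2.copyMakeBorder(cv2.resize(im[100:270,140:320],(360,340),interpolation=cv2.INTER_CUBIC),0,60,0,0,0)])[...,::-1])
plan([])
E
```

```text
w [626. 385.] ctr [753.6 197.7] size [57.9 21.5] ang 59.3 z [45.9 48.3 49.7]
w [621. 300.] ctr [622.8 122.7] size [49.9 11.4] ang 88.1 z [46.1 51.2 52.9]
w [593. 320.] ctr [633.1  89.6] size [41.8 65.8] ang 12.6 z [46.6 75.5 98.9]
w [631. 252.] ctr [560.2 106.9] size [72.7 31.2] ang 26.2 z [45.3 46.6 48. ]
w [469. 207.] ctr [ 522.6 -115.3] size [129.8  52.2] ang 5.9 z [49.7 82.2 96.6]
w [322. 203.] ctr [ 542.5 -265.5] size [131.6  50.9] ang 7.0 z [64.  76.  88.8]
top [275. 215.] ctr [518.9 127.5] size [ 50.6 133.4] ang 86.9 z [33.2 47.9 51.5]
top [236. 214.] ctr [538.  211.5] size [ 52.1 132.9] ang 87.8 z [32.9 48.1 52. ]
top [276. 175.] ctr [623. 123.] size [45.4 12.4] ang 86.9 z [46.7 53.  56.7]
top [205. 172.] ctr [631.2 285. ] size [49.3 11.4] ang 86.9 z [46.3 52.9 56.7]
lid [223. 135.] ctr [659.4 202.4] size [276.1  43.2] ang 86.8 z [216.6 221.1 270.8]
t 33.33 pose [ 530.3 -274.   214.4] [ 177.5    0.2 -172.3] open 8.8 F [-0.3 -0.  -1.2] grasp 0.0 q6 -36
```

View pics/w7.png

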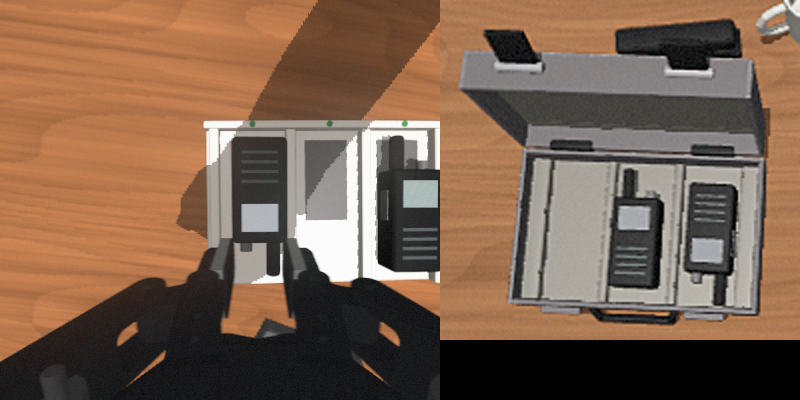

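All four radios are in place: the spent ones are in the outer bays and the charged ones are in the middle and right compartments. Next I'll measure the lid edge and check that the radios are flat.

```bash
python3 - <<'E'
from h import *
from plan import plan
im,d,P=cap('top'); X=cloud(d,P)*1000; Xc=X[100:180,140:310].reshape(-1,3)
for y in range(70,350,30):
    q=Xc[(abs(Xc[:,1]-y)<8)&(Xc[:,2]>212)&(Xc[:,2]<228)]
    f=Xc[(abs(Xc[:,1]-y)<8)&(Xc[:,2]>232)]
    print(y,len(q),q[:,0].min().round(),q[:,0].max().round(),q[:,2].mean().round(), 'flap',(len(f),f.min(0).round(),f.max(0).round()) if len(f) else '')
V=im.max(2)
for n,(r0,r1,c0,c1) in dict(left=(190,245,372,400),right=(180,240,440,475)).items():
    q=X[r0:r1,c0:c1][V[r0:r1,c0:c1]<80]; q=q[q[:,2]>60]
    A=np.c_[q[:,:2],np.ones(len(q))]; s=np.linalg.lstsq(A,q[:,2],rcond=None)[0]; print(n,len(q),s[:2],q.mean(0))
plan([(600,-130,240,180),(694,20,240,176.9),(694,86,224,176.9)])
E
```

```text
70 154 631.0 672.0 220.0 flap 
100 166 634.0 672.0 221.0 flap (44, array([657., 104., 232.]), array([671., 108., 273.]))
130 118 634.0 660.0 222.0 flap (130, array([659., 122., 232.]), array([673., 138., 274.]))
160 172 636.0 675.0 220.0 flap 
190 175 638.0 678.0 220.0 flap 
220 177 640.0 680.0 220.0 flap 
250 168 642.0 681.0 220.0 flap 
280 107 643.0 668.0 222.0 flap (134, array([668., 272., 232.]), array([685., 288., 272.]))
310 148 645.0 684.0 221.0 flap 
340 83 646.0 685.0 220.0 flap 
left 737 [0.28092342 0.03432065] [ 533.17179472 -109.9432959    86.01569201]
right 1231 [-0.56350857  2.87274628] [ 524.9871683  -254.14066783  112.21476092]
t 33.38 pose [ 529.9 -273.7  213.1] [ 1.775e+02  1.000e-01 -1.723e+02] open 1.4 F [-0.5 -0.  -0.8] grasp 0.0 q6 -36
-> [ 600 -130  240] xyz [-89, 134, -21] twist 0.134
-> [694  20 240] xyz [-94, 150, 6] twist 0.054
-> [694  86 224] xyz [3, 65, 19] twist -0.0
```

Emit:
{"fn": "apply_moves", "kwargs": {"motion": [{"xyz": [-30,45,-10],"twist": 0.134,"jaw": -1.0},{"xyz": [-60,90,-21],"twist": 0.134,"jaw": -1.0},{"xyz": [-89,134,-21],"twist": 0.134,"jaw": -1.0},{"xyz": [-89,134,-21],"twist": 0.134,"jaw": -1.0}]}}

```text
time: 33.88
ee_pos: [0.6012, -0.127, 0.2391]
tcp_rot: [177.4, -0.3, -179.8]
wrist_force: [-0.2, -0.4, -0.7]
opening: -0.0001
grasp_force: 0.0
```

Emit:
{"fn": "apply_moves", "kwargs": {"motion": [{"xyz": [-32,50,6],"twist": 0.054,"jaw": -1.0},{"xyz": [-64,100,6],"twist": 0.054,"jaw": -1.0},{"xyz": [-94,150,6],"twist": 0.054,"jaw": -1.0},{"xyz": [-94,150,6],"twist": 0.054,"jaw": -1.0}]}}

```text
time: 34.38
ee_pos: [0.6953, 0.0227, 0.238]
tcp_rot: [177.5, -0.6, 177.1]
wrist_force: [0.2, -0.8, 0.8]
opening: -0.0002
grasp_force: 0.0
```

```bash
python3 -c "
from plan import *
plan([(692,20,226,176.9),(692,83,224,176.9)])"
```

```text
t 34.38 pose [695.3  22.7 238. ] [177.5  -0.6 177.1] open -0.2 F [ 0.2 -0.8  0.8] grasp 0.0 q6 4
-> [692  20 226] xyz [3, -3, 12] twist 0.004
-> [692  83 224] xyz [3, 63, 5] twist -0.0
```

Emit:
{"fn": "apply_moves", "kwargs": {"motion": [{"xyz": [3,-3,6],"twist": 0.0,"jaw": -1.0},{"xyz": [3,-3,12],"twist": 0.0,"jaw": -1.0},{"xyz": [5,20,14],"twist": 0.0,"jaw": -1.0},{"xyz": [6,45,16],"twist": 0.0,"jaw": -1.0},{"xyz": [6,61,17],"twist": 0.0,"jaw": -1.0}]}}

```text
time: 35.0
ee_pos: [0.6916, 0.0839, 0.2274]
tcp_rot: [177.5, -0.3, 177.0]
wrist_force: [0.2, 0.4, 0.5]
opening: -0.0001
grasp_force: 0.0
```

```bash
cat > lid.py <<'E'
from plan import *
def lid(th0,th1,step,s=165,Rr=None):
    a=lambda t:(np.array([88-s*np.cos(t)+40*np.sin(t),46+s*np.sin(t)+40*np.cos(t)]))
    T=np.radians(np.arange(th0,th1-1e-6,-step)); 
    for k in range(0,len(T)-1,5):
        b=a(T[k]); rows=[]
        for t in T[k+1:k+6]:
            dx,dz=a(t)-b; rows.append([round(float(-dx),1),round(float(dz*.0436),1),round(float(-dz),1)])
        print(round(np.degrees(T[k])),rows)
plan([])
b=np.array([534-6.5+88-165*np.cos(np.radians(95))+40*np.sin(np.radians(95))+11,46+165*np.sin(np.radians(95))+40*np.cos(np.radians(95))+17]);print('start tcp x,z',b)
lid(95,20,3); lid(20,0,1.5)
E
python3 lid.py
```

```text
t 35.0 pose [691.6  83.9 227.4] [177.5  -0.3 177. ] open -0.1 F [0.2 0.4 0.5] grasp 0.0 q6 9
start tcp x,z [680.72848548 223.88589548]
95 [[8.5, 0.1, -2.6], [17.1, 0.2, -4.8], [25.8, 0.3, -6.5], [34.6, 0.3, -7.8], [43.5, 0.4, -8.6]]
80 [[8.9, 0.0, -0.3], [17.8, 0.0, -0.2], [26.6, -0.0, 0.4], [35.5, -0.1, 1.5], [44.2, -0.1, 3.0]]
65 [[8.7, -0.1, 2.0], [17.2, -0.2, 4.4], [25.6, -0.3, 7.3], [33.9, -0.5, 10.6], [41.9, -0.6, 14.3]]
50 [[7.9, -0.2, 4.2], [15.5, -0.4, 8.7], [22.9, -0.6, 13.7], [30.0, -0.8, 19.0], [36.8, -1.1, 24.7]]
35 [[6.5, -0.3, 6.0], [12.7, -0.5, 12.4], [18.5, -0.8, 19.1], [24.0, -1.1, 26.1], [29.2, -1.5, 33.4]]
20 [[2.4, -0.2, 3.7], [4.7, -0.3, 7.5], [6.9, -0.5, 11.4], [9.1, -0.7, 15.3], [11.1, -0.8, 19.3]]
12 [[1.9, -0.2, 4.0], [3.7, -0.4, 8.1], [5.4, -0.5, 12.2], [7.0, -0.7, 16.3], [8.5, -0.9, 20.5]]
5 [[1.4, -0.2, 4.2], [2.6, -0.4, 8.5], [3.8, -0.6, 12.8]]
```

Emit:
{"fn": "apply_moves", "kwargs": {"motion": [{"xyz": [3,0,3],"twist": 0.0,"jaw": -1.0},{"xyz": [6,0,3],"twist": 0.0,"jaw": -1.0},{"xyz": [9,0,3],"twist": 0.0,"jaw": -1.0},{"xyz": [11,0,3],"twist": 0.0,"jaw": -1.0},{"xyz": [11,0,3],"twist": 0.0,"jaw": -1.0}]}}

```text
time: 35.62
ee_pos: [0.681, 0.0822, 0.2248]
tcp_rot: [177.5, -0.3, 176.9]
wrist_force: [3.4, 0.8, 2.2]
opening: 0.0
grasp_force: 1.6
```

Emit:
{"fn": "apply_moves", "kwargs": {"motion": [{"xyz": [8,0,-2],"twist": 0.0,"jaw": -1.0},{"xyz": [17,0,-5],"twist": 0.0,"jaw": -1.0},{"xyz": [26,0,-6],"twist": 0.0,"jaw": -1.0},{"xyz": [35,0,-8],"twist": 0.0,"jaw": -1.0},{"xyz": [43,0,-9],"twist": 0.0,"jaw": -1.0}]}}

```text
time: 36.25
ee_pos: [0.6372, 0.0844, 0.2334]
tcp_rot: [177.5, -0.3, 176.9]
wrist_force: [2.8, -0.1, -1.1]
opening: 0.0003
grasp_force: 1.2
```

```bash
cat > lang.py <<'E'
from h import *
im,d,P=cap('top'); X=cloud(d,P)*1000; c,s=np.cos(np.radians(-3.1)),np.sin(np.radians(-3.1))
x=(X[...,0]-534)*c+(X[...,1]-208)*s; y=-(X[...,0]-534)*s+(X[...,1]-208)*c; z=X[...,2]
# gray lid top / outer points between the flaps, away from the arm
m=(abs(y-20)<28)&(z>75)&(x<150)&(x>-140)
pts=np.c_[x[m],z[m]]; print(len(pts))
if len(pts):
    i=pts[:,0].argsort(); print('minx',pts[i[:200:20]].round().tolist(),'maxz',pts[pts[:,1].argsort()[-5:]].round().tolist())
E
python3 lang.py
```

```text
7
minx [[58.0, 221.0]] maxz [[58.0, 221.0], [60.0, 222.0], [63.0, 223.0], [69.0, 223.0], [70.0, 225.0]]
```

Emit:
{"fn": "apply_moves", "kwargs": {"motion": [{"xyz": [9,0,0],"twist": 0.0,"jaw": -1.0},{"xyz": [18,0,0],"twist": 0.0,"jaw": -1.0},{"xyz": [27,0,0],"twist": 0.0,"jaw": -1.0},{"xyz": [35,0,2],"twist": 0.0,"jaw": -1.0},{"xyz": [44,0,3],"twist": 0.0,"jaw": -1.0}]}}

```text
time: 36.92
ee_pos: [0.5934, 0.087, 0.2305]
tcp_rot: [177.5, -0.3, 176.9]
wrist_force: [2.4, 0.7, -0.1]
opening: 0.0
grasp_force: 0.9
```

Emit:
{"fn": "apply_moves", "kwargs": {"motion": [{"xyz": [9,0,2],"twist": 0.0,"jaw": -1.0},{"xyz": [17,0,4],"twist": 0.0,"jaw": -1.0},{"xyz": [26,0,7],"twist": 0.0,"jaw": -1.0},{"xyz": [34,0,11],"twist": 0.0,"jaw": -1.0},{"xyz": [42,-1,14],"twist": 0.0,"jaw": -1.0}]}}

```text
time: 37.55
ee_pos: [0.5514, 0.0891, 0.2166]
tcp_rot: [177.5, -0.3, 176.9]
wrist_force: [1.7, 0.7, -0.0]
opening: 0.0003
grasp_force: 0.7
```

```bash
python3 lang.py; python3 -c "
from plan import *
plan([])"
```

```text
0
t 37.6 pose [550.5  89.  216.4] [177.5  -0.4 176.9] open 0.3 F [0.7 0.3 1.4] grasp 0.1 q6 11
```

Emit:
{"fn": "apply_moves", "kwargs": {"motion": [{"xyz": [8,0,4],"twist": 0.0,"jaw": -1.0},{"xyz": [15,0,9],"twist": 0.0,"jaw": -1.0},{"xyz": [23,-1,14],"twist": 0.0,"jaw": -1.0},{"xyz": [30,-1,19],"twist": 0.0,"jaw": -1.0},{"xyz": [37,-1,25],"twist": 0.0,"jaw": -1.0}]}}

```text
time: 38.22
ee_pos: [0.5144, 0.0909, 0.1917]
tcp_rot: [177.5, -0.3, 176.9]
wrist_force: [0.1, -1.2, 1.1]
opening: 0.0001
grasp_force: 0.6
```

Emit:
{"fn": "apply_moves", "kwargs": {"motion": [{"xyz": [6,0,6],"twist": 0.0,"jaw": -1.0},{"xyz": [13,0,12],"twist": 0.0,"jaw": -1.0},{"xyz": [18,-1,19],"twist": 0.0,"jaw": -1.0},{"xyz": [24,-1,26],"twist": 0.0,"jaw": -1.0},{"xyz": [29,-1,33],"twist": 0.0,"jaw": -1.0}]}}

```text
time: 38.85
ee_pos: [0.4853, 0.0929, 0.1587]
tcp_rot: [177.5, -0.3, 176.9]
wrist_force: [0.8, -0.0, 0.2]
opening: 0.0001
grasp_force: 0.3
```

Emit:
{"fn": "apply_moves", "kwargs": {"motion": [{"xyz": [2,0,4],"twist": 0.0,"jaw": -1.0},{"xyz": [5,0,8],"twist": 0.0,"jaw": -1.0},{"xyz": [7,0,11],"twist": 0.0,"jaw": -1.0},{"xyz": [9,-1,15],"twist": 0.0,"jaw": -1.0},{"xyz": [11,-1,19],"twist": 0.0,"jaw": -1.0}]}}

```text
time: 39.48
ee_pos: [0.4745, 0.0934, 0.14]
tcp_rot: [177.5, -0.3, 176.9]
wrist_force: [-0.9, 0.5, 0.1]
opening: -0.0
grasp_force: 0.3
```

Emit:
{"fn": "apply_moves", "kwargs": {"motion": [{"xyz": [1,0,2],"twist": 0.0,"jaw": -1.0},{"xyz": [2,0,5],"twist": 0.0,"jaw": -1.0},{"xyz": [3,0,8],"twist": 0.0,"jaw": -1.0},{"xyz": [4,0,10],"twist": 0.0,"jaw": -1.0},{"xyz": [5,0,12],"twist": 0.0,"jaw": -1.0}]}}

```text
time: 40.1
ee_pos: [0.4696, 0.0942, 0.1282]
tcp_rot: [177.5, -0.3, 176.9]
wrist_force: [-0.0, -0.2, -0.1]
opening: 0.0001
grasp_force: 0.2
```

Emit:
{"fn": "apply_moves", "kwargs": {"motion": [{"xyz": [1,0,2],"twist": 0.0,"jaw": -1.0},{"xyz": [2,0,4],"twist": 0.0,"jaw": -1.0},{"xyz": [2,0,6],"twist": 0.0,"jaw": -1.0},{"xyz": [3,0,8],"twist": 0.0,"jaw": -1.0}]}}

```text
time: 40.6
ee_pos: [0.4666, 0.0947, 0.1202]
tcp_rot: [177.5, -0.3, 176.9]
wrist_force: [-0.1, 0.3, 0.8]
opening: -0.0
grasp_force: 0.1
```

```bash
python3 - <<'E'
from h import *
from plan import plan
plan([])
for n in('side','top'):
    im,d,P=cap(n); X=cloud(d,P)*1000; c,s=np.cos(np.radians(-3.1)),np.sin(np.radians(-3.1))
    x=(X[...,0]-534)*c+(X[...,1]-208)*s; y=-(X[...,0]-534)*s+(X[...,1]-208)*c; z=X[...,2]
    for xx in range(-80,85,20):
        m=(abs(x-xx)<6)&(y>-130)&(y<130)&(z>60)&(z<160)
        print(n,xx,m.sum(),np.percentile(z[m],[10,50,90]).round() if m.sum()>5 else '')
    if n=='side': cv2.imwrite('pics/s8.png',cv2.resize(im[60:260,200:440],(720,600),interpolation=cv2.INTER_CUBIC)[...,::-1])
E
```

```text
t 40.6 pose [466.6  94.7 120.2] [177.5  -0.3 176.9] open -0.0 F [-0.1  0.3  0.8] grasp 0.1 q6 13
side -80 51 [ 89.  95. 104.]
side -60 35 [101. 111. 131.]
side -40 223 [ 99. 100. 101.]
side -20 230 [96. 98. 99.]
side 0 218 [94. 96. 97.]
side 20 226 [92. 94. 95.]
side 40 220 [90. 92. 93.]
side 60 222 [88. 90. 91.]
side 80 216 [86. 87. 89.]
top -80 134 [ 90. 103. 106.]
top -60 115 [101. 103. 105.]
top -40 90 [ 99. 101. 103.]
top -20 78 [ 96.  99. 101.]
top 0 75 [95. 96. 98.]
top 20 63 [93. 94. 97.]
top 40 59 [91. 92. 94.]
top 60 64 [88. 90. 93.]
top 80 179 [85. 88. 90.]
```

View pics/s8.png

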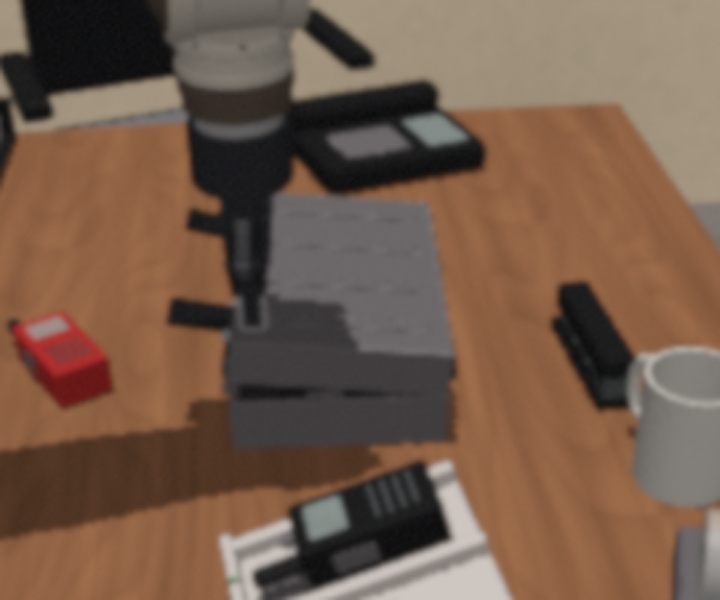

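The lid is about 6° open with the finger on it, and the flaps point straight out. I'll ease it down the rest of the way.

Emit:
{"fn": "apply_moves", "kwargs": {"motion": [{"xyz": [0,0,2],"twist": 0.0,"jaw": -1.0},{"xyz": [1,0,4],"twist": 0.0,"jaw": -1.0},{"xyz": [1,0,6],"twist": 0.0,"jaw": -1.0},{"xyz": [2,0,8],"twist": 0.0,"jaw": -1.0},{"xyz": [2,0,10],"twist": 0.0,"jaw": -1.0}]}}

```text
time: 41.32
ee_pos: [0.4644, 0.0953, 0.1102]
tcp_rot: [177.5, -0.3, 176.9]
wrist_force: [-0.5, 1.0, 0.5]
opening: -0.0001
grasp_force: 0.2
```

Emit:
{"fn": "apply_moves", "kwargs": {"motion": [{"xyz": [0,0,2],"twist": 0.0,"jaw": -1.0},{"xyz": [0,0,3],"twist": 0.0,"jaw": -1.0},{"xyz": [0,0,5],"twist": 0.0,"jaw": -1.0},{"xyz": [0,0,6],"twist": 0.0,"jaw": -1.0},{"xyz": [0,0,7],"twist": 0.0,"jaw": -1.0}]}}

```text
time: 41.95
ee_pos: [0.4645, 0.0956, 0.1033]
tcp_rot: [177.5, -0.3, 176.9]
wrist_force: [0.1, 0.2, 0.0]
opening: 0.0004
grasp_force: 0.2
```

Emit:
{"fn": "apply_moves", "kwargs": {"motion": [{"xyz": [0,0,1],"twist": 0.0,"jaw": -1.0},{"xyz": [0,0,2],"twist": 0.0,"jaw": -1.0}]}}

```text
time: 42.2
ee_pos: [0.4646, 0.0956, 0.1029]
tcp_rot: [177.5, -0.3, 176.9]
wrist_force: [-7.8, -3.0, 18.8]
opening: 0.0002
grasp_force: 9.8
```

Emit:
{"fn": "apply_moves", "kwargs": {"motion": [{"xyz": [0,0,-15],"twist": 0.0,"jaw": -1.0},{"xyz": [0,0,-50],"twist": 0.0,"jaw": -1.0},{"xyz": [0,0,-50],"twist": 0.0,"jaw": -1.0}]}}

```text
time: 42.58
ee_pos: [0.466, 0.0937, 0.1543]
tcp_rot: [177.4, -0.1, 176.9]
wrist_force: [0.2, 0.0, -0.7]
opening: -0.0001
grasp_force: 0.0
```

```bash
cat > latch.py <<'E'
import sys
from h import *
from plan import *
y0=float(sys.argv[1]); th=np.radians(-3.1); c,s=np.cos(th),np.sin(th)
W=lambda x,z:(534+x*c-y0*s,208+x*s+y0*c,z,176.9)
r=37; rows=[W(-139,135),W(-139,96)]
for a in (85,70,55,40,25,10,0):
    t=np.radians(a); rows.append(W(-91-r*np.sin(t)-3.5*np.cos(t)-11, 68-r*np.cos(t)+3.5*np.sin(t)+17))
rows.append(W(-105.5+3,48))
plan(rows)
E
python3 latch.py -80; python3 - <<'E'
from h import *
im,d,P=cap('side'); X=cloud(d,P)*1000; c,s=np.cos(np.radians(-3.1)),np.sin(np.radians(-3.1))
x=(X[...,0]-534)*c+(X[...,1]-208)*s; y=-(X[...,0]-534)*s+(X[...,1]-208)*c; z=X[...,2]
for xx in range(-80,85,20):
    m=(abs(x-xx)<6)&(y>-130)&(y<60)&(z>60)&(z<120); print(xx,m.sum(),np.median(z[m]).round(1))
for yy in(-80,80):
    m=(abs(y-yy)<16)&(x<-97)&(x>-160)&(z>25)&(z<140)
    if m.sum()>3:
        A=np.polyfit(x[m],z[m],1); print('flap',yy,m.sum(),A, x[m].min(),x[m].max(),z[m].min(),z[m].max())
E
```

```text
t 42.58 pose [466.   93.7 154.3] [ 1.774e+02 -1.000e-01  1.769e+02] open -0.1 F [ 0.2  0.  -0.7] grasp 0.0 q6 13
-> [391 136 135] xyz [77, 37, 21] twist -0.0
-> [391 136  96] xyz [0, -2, 39] twist -0.0
-> [391 136  85] xyz [0, 0, 11] twist -0.0
-> [392 136  76] xyz [-1, 0, 10] twist -0.0
-> [396 135  67] xyz [-4, 0, 9] twist -0.0
-> [401 135  59] xyz [-6, 0, 8] twist -0.0
-> [409 135  53] xyz [-8, 0, 6] twist -0.0
-> [418 134  49] xyz [-9, 0, 4] twist -0.0
-> [424 134  48] xyz [-6, 0, 1] twist -0.0
-> [427 134  48] xyz [-3, 0, 0] twist -0.0
-80 83 85.5
-60 127 85.8
-40 175 85.9
-20 178 85.9
0 184 86.0
20 175 85.9
40 171 85.8
60 174 85.8
80 170 85.7
flap -80 98 [-0.12196609 63.17849296] -135.84449209859991 -97.1115930491489 73.14316666924962 82.49967426270933
flap 80 69 [-0.21495813 55.50968097] -134.9543976234519 -98.58801791094878 76.0162659147256 86.56581600403081
```

The lid is fully shut (top flat at 86 mm). Now the right latch.

Emit:
{"fn": "apply_moves", "kwargs": {"motion": [{"xyz": [40,18,0],"twist": 0.0,"jaw": -1.0},{"xyz": [77,37,10],"twist": 0.0,"jaw": -1.0},{"xyz": [77,37,22],"twist": 0.0,"jaw": -1.0},{"xyz": [77,35,48],"twist": 0.0,"jaw": -1.0},{"xyz": [77,35,58],"twist": 0.0,"jaw": -1.0}]}}

```text
time: 43.25
ee_pos: [0.389, 0.1347, 0.0934]
tcp_rot: [177.6, -0.5, 176.9]
wrist_force: [-0.2, -0.1, 1.6]
opening: 0.0002
grasp_force: 0.3
```

```bash
python3 latch.py -80 | tail -9; python3 -c "
from plan import *
plan([])"
```

```text
-> [391 136  96] xyz [0, -2, 39] twist -0.0
-> [391 136  85] xyz [0, 0, 11] twist -0.0
-> [392 136  76] xyz [-1, 0, 10] twist -0.0
-> [396 135  67] xyz [-4, 0, 9] twist -0.0
-> [401 135  59] xyz [-6, 0, 8] twist -0.0
-> [409 135  53] xyz [-8, 0, 6] twist -0.0
-> [418 134  49] xyz [-9, 0, 4] twist -0.0
-> [424 134  48] xyz [-6, 0, 1] twist -0.0
-> [427 134  48] xyz [-3, 0, 0] twist -0.0
t 43.25 pose [389.  134.7  93.4] [177.6  -0.5 176.9] open 0.2 F [-0.2 -0.1  1.6] grasp 0.3 q6 21
```

Emit:
{"fn": "apply_moves", "kwargs": {"motion": [{"xyz": [0,0,8],"twist": 0.0,"jaw": -1.0},{"xyz": [-2,0,18],"twist": 0.0,"jaw": -1.0},{"xyz": [-6,0,27],"twist": 0.0,"jaw": -1.0},{"xyz": [-12,0,35],"twist": 0.0,"jaw": -1.0},{"xyz": [-20,0,41],"twist": 0.0,"jaw": -1.0}]}}

```text
time: 43.88
ee_pos: [0.4097, 0.1358, 0.0537]
tcp_rot: [177.5, -0.4, 176.9]
wrist_force: [-1.2, -0.3, 0.6]
opening: -0.0
grasp_force: 0.5
```

Emit:
{"fn": "apply_moves", "kwargs": {"motion": [{"xyz": [-5,0,2],"twist": 0.0,"jaw": -1.0},{"xyz": [-9,0,4],"twist": 0.0,"jaw": -1.0},{"xyz": [-13,0,5],"twist": 0.0,"jaw": -1.0},{"xyz": [-15,0,5],"twist": 0.0,"jaw": -1.0}]}}

```text
time: 44.38
ee_pos: [0.4241, 0.1352, 0.0491]
tcp_rot: [177.5, -0.4, 176.9]
wrist_force: [-8.2, -0.2, 1.5]
opening: 0.0002
grasp_force: 4.2
```

Emit:
{"fn": "apply_moves", "kwargs": {"motion": [{"xyz": [-1,0,0],"twist": 0.0,"jaw": -1.0},{"xyz": [-2,0,0],"twist": 0.0,"jaw": -1.0}]}}

```text
time: 44.62
ee_pos: [0.4242, 0.1352, 0.049]
tcp_rot: [177.5, -0.6, 176.9]
wrist_force: [-17.3, 1.1, 7.4]
opening: 0.0003
grasp_force: 8.6
```

Emit:
{"fn": "apply_moves", "kwargs": {"motion": [{"xyz": [10,0,0],"twist": 0.0,"jaw": -1.0},{"xyz": [32,0,-10],"twist": 0.0,"jaw": -1.0},{"xyz": [34,2,-50],"twist": 0.0,"jaw": -1.0},{"xyz": [34,4,-88],"twist": 0.0,"jaw": -1.0},{"xyz": [34,4,-88],"twist": 0.0,"jaw": -1.0}]}}

```text
time: 45.25
ee_pos: [0.3944, 0.1376, 0.1407]
tcp_rot: [177.4, 0.0, 176.9]
wrist_force: [-0.2, 0.4, -0.3]
opening: 0.0001
grasp_force: 0.0
```

```bash
python3 latch.py 80
```

```text
t 45.25 pose [394.4 137.6 140.7] [177.4   0.  176.9] open 0.1 F [-0.2  0.4 -0.3] grasp 0.0 q6 21
-> [400 295 135] xyz [3, 157, 13] twist -0.0
-> [400 295  96] xyz [0, -2, 39] twist -0.0
-> [399 295  85] xyz [0, 0, 11] twist -0.0
-> [401 295  76] xyz [-1, 0, 10] twist -0.0
-> [404 295  67] xyz [-4, 0, 9] twist -0.0
-> [410 295  59] xyz [-6, 0, 8] twist -0.0
-> [418 294  53] xyz [-8, 0, 6] twist -0.0
-> [427 294  49] xyz [-9, 0, 4] twist -0.0
-> [433 294  48] xyz [-6, 0, 1] twist -0.0
-> [436 293  48] xyz [-3, 0, 0] twist -0.0
```

Emit:
{"fn": "apply_moves", "kwargs": {"motion": [{"xyz": [3,50,0],"twist": 0.0,"jaw": -1.0},{"xyz": [3,105,5],"twist": 0.0,"jaw": -1.0},{"xyz": [3,157,10],"twist": 0.0,"jaw": -1.0},{"xyz": [3,156,35],"twist": 0.0,"jaw": -1.0},{"xyz": [3,155,42],"twist": 0.0,"jaw": -1.0}]}}

```text
time: 45.88
ee_pos: [0.3971, 0.2935, 0.1001]
tcp_rot: [177.6, -0.5, 177.0]
wrist_force: [0.2, -0.3, 0.4]
opening: 0.0003
grasp_force: 0.3
```

```bash
python3 -c "
from plan import *
plan([(399.5,295,96,176.9)])"
```

```text
t 45.88 pose [397.1 293.5 100.1] [177.6  -0.5 177. ] open 0.3 F [ 0.2 -0.3  0.4] grasp 0.3 q6 38
-> [400 295  96] xyz [-2, 1, 4] twist 0.001
```

Emit:
{"fn": "apply_moves", "kwargs": {"motion": [{"xyz": [0,0,13],"twist": 0.0,"jaw": -1.0},{"xyz": [-1,0,22],"twist": 0.0,"jaw": -1.0},{"xyz": [-5,0,31],"twist": 0.0,"jaw": -1.0},{"xyz": [-11,0,39],"twist": 0.0,"jaw": -1.0},{"xyz": [-19,0,45],"twist": 0.0,"jaw": -1.0}]}}

```text
time: 46.5
ee_pos: [0.4174, 0.2945, 0.0567]
tcp_rot: [177.5, -0.3, 176.9]
wrist_force: [-1.1, -0.5, -0.3]
opening: -0.0
grasp_force: 0.6
```

Emit:
{"fn": "apply_moves", "kwargs": {"motion": [{"xyz": [-5,0,2],"twist": 0.0,"jaw": -1.0},{"xyz": [-9,0,4],"twist": 0.0,"jaw": -1.0},{"xyz": [-13,0,5],"twist": 0.0,"jaw": -1.0},{"xyz": [-15,0,5],"twist": 0.0,"jaw": -1.0}]}}

```text
time: 47.0
ee_pos: [0.4321, 0.2941, 0.0521]
tcp_rot: [177.5, -0.3, 176.9]
wrist_force: [-1.3, 0.2, -0.8]
opening: -0.0004
grasp_force: 0.6
```

Emit:
{"fn": "apply_moves", "kwargs": {"motion": [{"xyz": [-1,0,0],"twist": 0.0,"jaw": -1.0},{"xyz": [-2,0,0],"twist": 0.0,"jaw": -1.0}]}}

```text
time: 47.25
ee_pos: [0.4326, 0.294, 0.0521]
tcp_rot: [177.5, -0.5, 176.9]
wrist_force: [-12.9, 1.1, 3.8]
opening: -0.0005
grasp_force: 6.2
```

Emit:
{"fn": "apply_moves", "kwargs": {"motion": [{"xyz": [15,0,0],"twist": 0.0,"jaw": -1.0},{"xyz": [40,0,-10],"twist": 0.0,"jaw": -1.0},{"xyz": [80,0,-60],"twist": 0.0,"jaw": -1.0},{"xyz": [100,0,-120],"twist": 0.0,"jaw": -1.0},{"xyz": [100,0,-150],"twist": 0.0,"jaw": -1.0}]}}

```text
time: 47.88
ee_pos: [0.3336, 0.2932, 0.2063]
tcp_rot: [177.3, -0.1, 177.0]
wrist_force: [0.8, 0.2, -0.1]
opening: 0.0001
grasp_force: 0.0
```

```bash
python3 - <<'E'
from h import *
from plan import plan
plan([])
i2,d,P=cap('side'); X=cloud(d,P)*1000
c,s=np.cos(np.radians(-3.1)),np.sin(np.radians(-3.1))
x=(X[...,0]-534)*c+(X[...,1]-208)*s; y=-(X[...,0]-534)*s+(X[...,1]-208)*c; z=X[...,2]
for yy in(-80,80):
    m=(abs(y-yy)<16)&(x<-99)&(x>-160)&(z>25)&(z<140); print('flap pts',yy,m.sum())
for xx in (-60,0,60):
    m=(abs(x-xx)<6)&(y>-130)&(y<60)&(z>60)&(z<120); print(xx,np.median(z[m]).round(1))
im,d,P=cap('top'); X=cloud(d,P)*1000; V=im.max(2)
m=np.zeros(V.shape,bool); m[150:270,340:500]=1; rect(m&(V<90),X/1000,.03,.1,'top')
for n,(r0,r1,c0,c1) in dict(left=(190,245,372,400),right=(185,240,450,472)).items():
    q=X[r0:r1,c0:c1][V[r0:r1,c0:c1]<80]; q=q[(q[:,2]>66)]
    S=np.linalg.lstsq(np.c_[q[:,:2],np.ones(len(q))],q[:,2],rcond=None)[0]; print(n,len(q),S[:2])
cv2.imwrite('pics/f.png',np.hstack([cv2.resize(i2[80:280,240:440],(400,400)),cv2.resize(im[100:270,150:490],(400,200)) .copy() if 0 else cv2.copyMakeBorder(cv2.resize(im[100:270,150:490],(400,200)),0,200,0,0,0)])[...,::-1])
E
```

```text
t 47.88 pose [333.6 293.2 206.3] [ 1.773e+02 -1.000e-01  1.770e+02] open 0.1 F [ 0.8  0.2 -0.1] grasp 0.0 q6 43
flap pts -80 0
flap pts 80 0
-60 85.9
0 86.0
60 86.0
top [385. 215.] ctr [ 521.8 -111.7] size [130.8  51.9] ang 7.1 z [52.2 85.8 98.7]
top [454. 215.] ctr [ 536.2 -263.1] size [118.4  52. ] ang 6.3 z [44.2 76.7 91. ]
left 718 [0.26982672 0.03087964]
right 521 [0.22651526 0.02476501]
```

View pics/f.png

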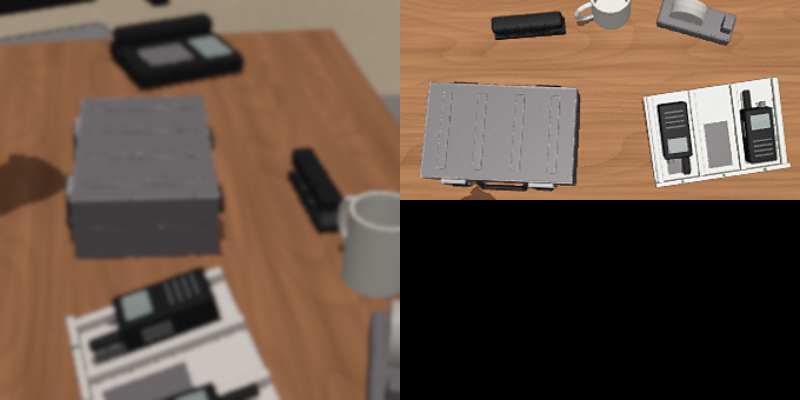

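The lid is shut and both flaps are folded. Both spent radios lie along the bed slope in their own bays.

```bash
python3 -c "
from workcell import bot
print(bot.job_done())"
```

```text
the job is handed in; nothing more can be done
None
```

I handed the job in at about 48 s of the 192 s allowed: the two charged radios are in the case, the two spent ones are on the charging tray, the lid is shut and both latch flaps are down. On my first try at a radio the gripper pressed on a neighbouring one and the wrist force reached about 90 N (limit 120 N); that may count against the 40 N limit, but no radio moved.

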